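# Stow the slide clamps and lock the block's tray with a pin spanner

### The job

Put away the red slide clamps that are lying on the counter: use the hooked rod to catch the eye hidden under the ledge of the blue clamp block and pull its steel tray out as far as it goes, put every clamp in the tray, and push the tray fully home. Then, with both pins of the spanner down in the two holes of the brass ring on top of the block, turn the ring clockwise until it comes up against its stop, which locks the tray. Finish with the rod lying flat on its rubber mat and the spanner level in its rest, pins down between the rails, and do not shift or knock over anything else on the counter.

Things in the scene. Friction and masses are not known exactly. Their poses are not given: they have to be found in the camera images.
- block: Fixed blue acrylic clamp block, 208 (x) x 216 (y) x 97 mm high; spans x -100 to +108 from its origin on the counter. Front = its own -x side, facing the robot's right (world -y, yaw pi/2 +- 0.15): open below a 12 mm roof (85 to 97 mm above the counter) that overhangs the shut tray's front by 55 mm as a ledge. Side walls 8 mm, at y +-104. The tray slides out along -x.
- tray (a joint): Travel of the steel tray in m along the block's -x: 0 shut (home), 0.150 fully out (end stop). Slides with about 2.5 N of friction and stays where it is left.
- tray_in (a point): Centre of the tray's inner floor (moves with the tray; the block's axes), 10 mm above the counter. Inside: x +-66, y +-90 mm; walls 26 mm high above the floor, 4 mm thick. With the tray fully out, the part with x below +25 mm here is clear of the ledge, the rest is under it.
- eye (a point): Middle of the opening of the pull eye: flat level loop of 6 mm bar on the tray's front wall, 34 mm above the counter; opening 34 (y) x 25 mm (x), outer bar's axis 14 mm from here to the block's -x. Tray shut: hidden at least 24 mm behind the ledge's edge, reached only from the block's front. A prong dropped in from above pulls on the outer bar and pushes on the tray wall.
- ring (a joint): Turn of the brass ring in rad: grows clockwise seen from above; starts at 0 to 0.35 (unlocked) and comes up against its stop at 1.40 (locked). Friction about 0.12 N m; stays where it is left.
- ring_top (a point): Centre of the ring's top face, 115 mm above the counter, axes turning with the ring. Ring 92 mm across, 18 mm high, on the block's roof, axis vertical. Its two holes lie on this x axis at +-28.5 mm, are 13 x 13 mm and 12 mm deep.
- mat: Thin black rubber mat, 220 (x) x 80 x 4 mm, fixed to the counter, origin at the middle of its underside. The rod lies on it and must end on it.
- rod: Hooked rod, 120 g: white handle block 80 (x) x 24 (y) x 40 mm high, origin at the middle of its underside; from its +x end an 8 mm steel rod (axis 20 mm above the underside) runs to x = 120, where it bends straight down as an 8 mm prong ending level with the handle's underside. Lies level on handle and prong.
- prong (a point): Tip of the rod's prong (rod frame x = 120 mm, y = 0, z = 0); axes those of the rod.
- rest: Aluminium spanner rest fixed to the counter: two parallel rails along x, 110 mm long, 14 mm wide, 18 mm high, with a 24 mm gap between them (rail middles at y +-19). Origin on the counter in the middle.
- spanner: T-shaped pin spanner, 200 g: plate 90 (x) x 44 (y) x 10 mm, two pins of 9 mm diameter and 11 mm long below it at x +-28.5 mm, and an upright grip blade 50 (x) x 14 (y) x 40 mm on top. Origin midway between the pin tips: plate underside at z = 11, blade from z = 21 to 61 mm. In the rest the plate lies on the rails (origin 7 mm above the counter) with its pins hanging in the gap.
- spanner_tip (a point): The spanner's origin: the point midway between its pin tips.
- clamp0: Red slide clamp, 40 g: plate 70 (x) x 34 (y) x 8 mm with an upright thumb ridge 44 (x) x 10 (y) x 18 mm along its middle (top at 26 mm). Origin at the middle of its underside. May be absent.
- clamp1: Red slide clamp, 40 g: plate 70 (x) x 34 (y) x 8 mm with an upright thumb ridge 44 (x) x 10 (y) x 18 mm along its middle (top at 26 mm). Origin at the middle of its underside. May be absent.
- clamp2: Red slide clamp, 40 g: plate 70 (x) x 34 (y) x 8 mm with an upright thumb ridge 44 (x) x 10 (y) x 18 mm along its middle (top at 26 mm). Origin at the middle of its underside. May be absent.
- clamp3: Red slide clamp, 40 g: plate 70 (x) x 34 (y) x 8 mm with an upright thumb ridge 44 (x) x 10 (y) x 18 mm along its middle (top at 26 mm). Origin at the middle of its underside. May be absent.
- mug: Heavy white ceramic mug with forceps in it, 84 mm across, 95 mm high (forceps to 170 mm). Leave alone.
- dish: Stainless kidney dish, 170 x 90 x 35 mm. Leave alone.
- saline: White plastic bottle, 64 mm across, 170 mm high. Leave alone.
- tape: Roll of tape, 68 mm across, 22 mm high. Leave alone.
- gallipot: Small steel bowl, 66 mm across, 40 mm high. Leave alone.
- jar: Small jar with a white lid, 56 mm across, 70 mm high. Leave alone.
Things that resemble listed ones, but are neither listed nor needed, are in the scene too. What is shaped like the clamp0 but purple is not meant.

How it is judged:
By the outcome, as a careful person would: the job done as asked, in the order asked, and still so for the second after the job is handed in, with the robot touching nothing.
Of clamp0, clamp1, clamp2, clamp3 only 2 to 4 are there at a start; the rules pass over those that are not, and their reading is None.
At some moment in a run one of clamp0, clamp1, clamp2, clamp3 may be knocked a few centimetres aside while the robot is not near it.
It also fails if it takes over 210 s, if anything falls off the work surface, if the arm or the gripper's body presses on something with over 40 N, if the wrist force passes 120 N, or if a joint passes its speed limit or range.

### The arm

A 6-joint arm with a two-finger parallel gripper is mounted at the origin on the work surface. World frame = base frame: x ahead of the robot, y to its left, z up, the work surface at z = 0. Lengths are in mm, angles in degrees, forces in N, time in s.
With the tool pointing down it reaches from about 300 to 850 mm from the base axis. Payload 4.2 kg.
Tool frame: the origin (TCP) lies midway between the tips of the shut fingers; the grasp point (between the pads) lies 19 mm behind it (pinch_z is the distance from the TCP to the grasp point, in mm); z points along the fingers, y is the line along which they close (so a half turn about z gives the same grasp; the last joint's range is limited). The gripper opens to 91 mm and grips with 3 to 60 N. Pads are 32 mm wide; open, the fingers measure 118 mm over their backs; the gripper's body (76 mm by 178 mm) begins 60 mm behind the grasp point.
Start: joints at [71.448, 18.312, 89.639, -0, 72.044, -1.146], TCP at [172.013, 548.685, 213.976] pointing down, gripper open.
Joint ranges: [-177.97, 177.97], [-48.28, 115.42], [12.27, 149.76], [-77.06, 257.06], [2.81, 150.46], [-146.56, 146.56]. Speed limits (degrees/s): [147.25, 147.25, 180, 180, 180, 180].

### API

Orientations are given as [roll, pitch, yaw] about the fixed x, y, z axes, in that order (R = Rz(yaw) Ry(pitch) Rx(roll)).
In Python, from workcell import * gives the robot as it stands.
- The arm moves only by the tool step_arm, never from a script. Its argument "steps" is a list of rows, each a list of 7 numbers: the turn, a rotation vector about the tool's x, y, z in degrees, then the shift along the tool's x, y, z in mm, then the opening, from 0 (shut) to 1 (fully open). In form: [[rx, ry, rz, x, y, z, hand], ...]. A call has exactly 8 rows; each row shifts and turns the commanded pose from where the row before left it, along the tool's axes as they then stand; what a row does not reach is not made up. A row lasts 1/8 s, in which the tool goes at most 62.5 mm and 10.7 degrees, less where a joint would pass 70% of its speed; a pose out of reach is approached as far as the arm can. A call is refused whole if a number of a shift passes 62.5 or a number of a turn 10.7, either way. A call with a gripper value outside its range is refused whole. The fingers move at their own pace and stop on an object; "force" is the grip in N (left out, the last holds). Time passes only in rows, so rows that do not move let the fingers close, or fill a call up. It gives the time, the measured TCP pose, the force, the opening and the grip force at its end, in the units of the state.
- state(): the state, without advancing time (a new reading comes with each control period).
- grab_frame(name): name is "side" or "top"; returns a dict with "image" (384x512x3 uint8, blue, green, red), "fovy" (degrees; the focal length in pixels is half the picture's height over the tangent of half this angle, whatever the lens; pixels are square), "cx", "cy" (the principal point, pixels), "dist" ([k1, k2, p1, p2, k3] as OpenCV has them; the pictures are not rectified), "origin" and "rotation" of the camera in the world. Camera axes: x right, y down, z forward; pixel columns grow to the right and rows downward; lengths in mm; the calibration is good to about 2 mm. A picture is of the moment at which its call begins. There is no depth.
- job_done(): hands the job in; it is judged then, once.
The state is a dict: "time_s": time; "qpos": joint angles; "qvel": joint speeds; "effort": joint torques, N m; "ee_pos": TCP position; "ee_rot": TCP orientation; "force": force on the tool from outside, world axes, zero at the start; "torque": the same for the moment, N m; "gripper_width": finger opening in mm; "gripper_force": force on a finger pad.
Only numpy, scipy, OpenCV 4.12 (cv2) and the standard library are available. Lean on these libraries where they do the work, as an engineer would, in place of code of your own. Each camera call takes 0.05 s, during which the arm holds its last target. There are 200 camera calls.

## Working session

There is one attempt and no reset: what is moved stays moved. The work goes in short steps, Python scripts to look and compute and a tool call to move; the robot and the scene stay as the last step left them, time stands still between calls to the robot, and variables do not carry over. Pictures are saved under pics/ and viewed, at most 14 in all, crops included, and the job is handed in when it is done.

Besides the shell and the picture viewer there is one more tool, called after "Emit:" as name([rows], argument=value, ...), one row to a line, values as JSON. step_arm: Moves the arm, as the interface text tells. Its arguments: {"type":"object","properties":{"steps":{"type":"array","items":{"type":"array","items":{"type":"number"}}},"force":{"type":"number"}},"required":["steps"]}

```bash
mkdir -p pics; ls
cat > h.py <<'E'
from workcell import *
import numpy as np, cv2
def cam(n):
    f=grab_frame(n); im=f["image"]; h=im.shape[0]; fl=h/2/np.tan(np.radians(f["fovy"])/2)
    f["K"]=np.array([[fl,0,f["cx"]],[0,fl,f["cy"]],[0,0,1.]]); f["d"]=np.array(f["dist"],float)
    f["R"]=np.array(f["rotation"],float).reshape(3,3); f["o"]=np.array(f["origin"],float); return f
def ray(f,px,z):
    p=cv2.undistortPoints(np.array(px,float).reshape(-1,1,2),f["K"],f["d"]).reshape(-1,2)
    d=np.c_[p,np.ones(len(p))]@f["R"].T
    return f["o"]+d*((z-f["o"][2])/d[:,2])[:,None]
def proj(f,P):
    P=np.array(P,float).reshape(-1,3); R=f["R"].T
    return cv2.projectPoints(P,cv2.Rodrigues(R)[0],-R@f["o"],f["K"],f["d"])[0].reshape(-1,2)
E
python3 - <<'E'
from h import *
for n in("top","side"):
    f=cam(n); print(n,f["o"],f["R"].round(3).tolist(),f["fovy"],f["dist"])
    cv2.imwrite(f"pics/{n}0.png",cv2.resize(f["image"],(800,600),interpolation=cv2.INTER_CUBIC))
print(state())
E
```

```text
picsTraceback (most recent call last):
  File "<stdin>", line 3, in <module>
  File "h.py", line 6, in cam
    f["R"]=np.array(f["rotation"],float).reshape(3,3); f["o"]=np.array(f["origin"],float); return f
           ~~~~~~~~~~~~~~~~~~~~~~~~~~~~~~~~~~~~~^^^^^
ValueError: cannot reshape array of size 3 into shape (3,3)
```

Rotation is given as roll, pitch, yaw.

```bash
sed -i 's/f\["R"\]=np.array(f\["rotation"\],float).reshape(3,3)/f["R"]=Rot.from_euler("xyz",f["rotation"],degrees=True).as_matrix()/; 2a from scipy.spatial.transform import Rotation as Rot' h.py
python3 - <<'E'
from h import *
for n in("top","side"):
    f=cam(n); print(n,f["o"],f["R"].round(3).tolist(),f["fovy"],f["dist"],f["rotation"])
    cv2.imwrite(f"pics/{n}0.png",cv2.resize(f["image"],(800,600),interpolation=cv2.INTER_CUBIC))
print(state())
E
```

```text
top [ 384.94689777  -64.56819742 1299.86730214] [[0.014, -0.988, 0.157], [-1.0, -0.017, -0.022], [0.024, -0.157, -0.987]] 45.574018905249254 [-0.08405184  0.          0.          0.          0.        ] [-170.98482347   -1.37887545  -89.21584159]
side [533.65677024 727.05379327 659.30597859] [[-0.999, -0.028, 0.046], [-0.054, 0.586, -0.809], [-0.004, -0.81, -0.586]] 55.85522115981416 [-0.08094609  0.          0.          0.          0.        ] [-125.89129588    0.22854134 -176.92457314]
{'time_s': 0.15, 'qpos': array([ 7.14459983e+01,  1.83423707e+01,  8.96906840e+01, -1.38557147e-03,
        7.20446372e+01, -1.14505590e+00]), 'qvel': array([ 0.13068133, -0.1383151 , -0.14189657, -0.01234091, -0.05462431,
        0.08227223]), 'effort': array([-3.34740901e-05, -4.12768829e+01, -2.32152897e+01,  7.27965217e-02,
        4.34564869e-02, -9.32747776e-05]), 'ee_pos': array([171.90875079, 548.29305863, 213.31974569]), 'ee_rot': array([-1.79922297e+02, -2.35322208e-04,  1.62591482e+02]), 'force': array([ 0.52570601,  0.87649664, -0.18669562]), 'torque': array([-0.02600092,  0.00306835, -0.01288834]), 'gripper_force': 0.0, 'gripper_width': 91.11047136708646}
```

View pics/top0.png

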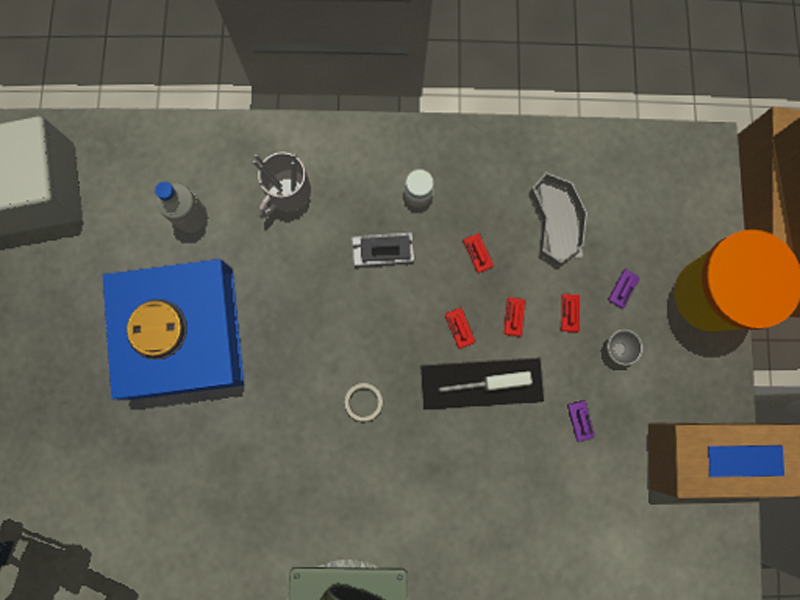

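View pics/side0.png

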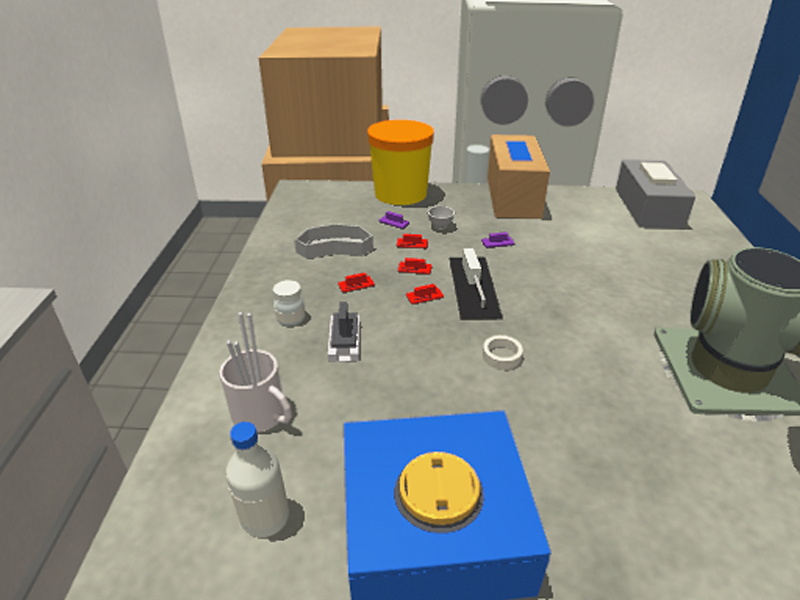

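Top view (800x600): the block is at (172,328) with its ring at (155,328), and the front faces right. Red clamps lie at (478,253), (460,328), (514,317) and (570,313), so all four are present. The purple lookalikes at (624,288) and (580,420) are not wanted. The rod is on its mat at (490,383) with the prong at left (440,388). The spanner is in its rest at (383,249).

```bash
cat >> h.py <<'E'
def masks(im):
    h=cv2.cvtColor(im,cv2.COLOR_BGR2HSV); H,S,V=cv2.split(h)
    return dict(red=((H<8)|(H>172))&(S>150)&(V>80), blue=(abs(H.astype(int)-110)<12)&(S>150)&(V>60),
      brass=(abs(H.astype(int)-22)<8)&(S>130)&(V>120), white=(S<40)&(V>150), dark=(V<55)&(S<90))
def rects(f,m,z,amin=40,roi=None):
    m=m.astype(np.uint8)
    if roi: 
        k=np.zeros_like(m); x0,y0,x1,y1=roi; k[y0:y1,x0:x1]=1; m=m&k
    out=[]
    for c in cv2.findContours(m,cv2.RETR_EXTERNAL,cv2.CHAIN_APPROX_NONE)[0]:
        if cv2.contourArea(c)<amin: continue
        P=ray(f,c.reshape(-1,2),z)[:,:2].astype(np.float32)
        (x,y),(w,h),a=cv2.minAreaRect(P)
        if w<h: w,h,a=h,w,a+90
        out.append((x,y,w,h,(a+90)%180-90,c.reshape(-1,2).mean(0)))
    return out
def show(t,R):
    for r in R: print(t,"c=(%.1f,%.1f) %.0fx%.0f yaw %.1f"%r[:5],"px",r[5].round(0))
def clamps(f=None):
    f=f or cam("top"); show("clamp",rects(f,masks(f["image"])["red"],8)); return f
E
python3 - <<'E'
from h import *
f=clamps(); im=f["image"]; m=masks(im)
show("block",rects(f,m["blue"],97,1000)); show("ring",rects(f,m["brass"],115,200,(50,150,150,250)))
show("handle",rects(f,m["white"],44,40,(260,220,355,265)))
show("mat",rects(f,m["dark"],4,400,(260,220,355,265)))
show("rest-ish",rects(f,m["white"],18,15,(215,140,275,180)))
show("spdark",rects(f,m["dark"],28,15,(215,140,275,180)))
for z in(0,18,28,68): print(z,ray(f,[[245,159.5]],z).round(1))
g=cam("side")
a=cv2.resize(im[140:265,200:360],(800,600)[:2] and (640,500),interpolation=cv2.INTER_CUBIC)
b=cv2.resize(im[155:265,55:165],(500,500),interpolation=cv2.INTER_CUBIC)
cv2.imwrite("pics/a.png",a);cv2.imwrite("pics/b.png",b)
E
```

```text
clamp c=(530.1,-195.5) 69x34 yaw 22.7 px [294. 210.]
clamp c=(552.1,-295.5) 70x33 yaw -5.9 px [329. 202.]
clamp c=(560.8,-399.5) 70x32 yaw -1.4 px [365. 200.]
clamp c=(670.5,-229.1) 70x34 yaw 23.7 px [306. 162.]
block c=(510.3,301.6) 224x218 yaw -81.6 px [110. 211.]
ring c=(509.3,326.3) 88x87 yaw -88.8 px [ 98. 210.]
handle c=(435.0,-278.7) 77x22 yaw -81.8 px [325. 243.]
mat c=(429.1,-236.6) 218x79 yaw -85.6 px [308. 245.]
rest-ish c=(658.2,-5.6) 31x13 yaw 8.3 px [228. 164.]
spdark c=(667.0,-57.9) 49x15 yaw -85.3 px [246. 160.]
0 [[674.7 -53.3   0. ]]
18 [[670.7 -53.5  18. ]]
28 [[668.5 -53.6  28. ]]
68 [[659.6 -53.9  68. ]]
```

View pics/a.png

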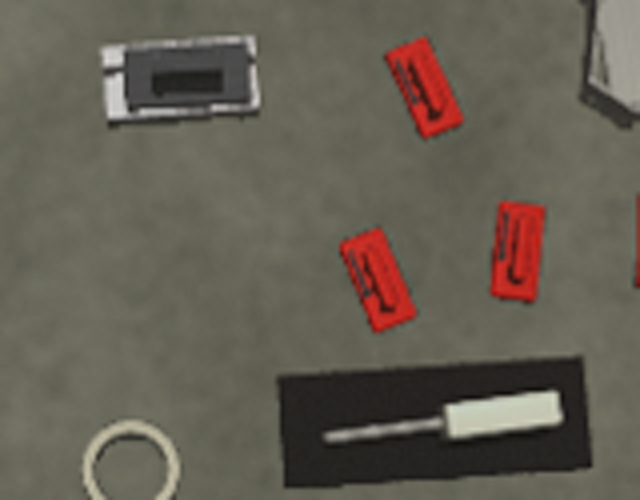

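View pics/b.png

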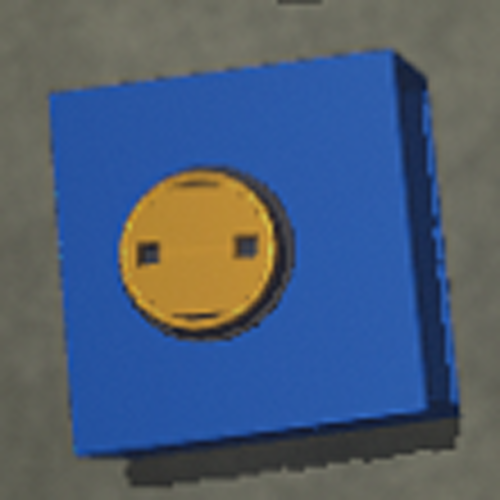

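Crop a: the rod lies on the mat with its prong end at (326,436), and the spanner plate sits at about (187,76) on the rails. Crop b: the block's front side face is on the right, with ring holes at (148,253) and (246,245). I'll back-project these corner points.

```bash
cat >> h.py <<'E'
def plan(x,y,z,yaw):
    s=state(); p=s["ee_pos"]; R=Rot.from_euler("xyz",s["ee_rot"],degrees=True); a=s["ee_rot"][2]
    d=(a-yaw+90)%180-90   # tool-z turn, half-turn symmetric
    Rt=Rot.from_euler("xyz",[180,0,a-d],degrees=True)
    print("t %.1f at"%s["time_s"],p.round(1),s["ee_rot"].round(1),"q6 %.0f"%s["qpos"][5],"| turn rz %.1f then shift"%d,Rt.inv().apply(np.array([x,y,z])-p).round(1),"w %.1f"%s["gripper_width"],"F",np.round(s["force"],1))
E
python3 - <<'E'
from h import *
f=cam("top")
def pts(L,s,ox,oy,z): return ray(f,(np.array(L,float)+.5)*s-.5+[ox,oy],z)[:,:2]
def rep(n,P):
    e=np.linalg.norm(np.roll(P,-1,0)-P,axis=1); d=P[1]-P[0]+P[2]-P[3]
    print(n,P.mean(0).round(1),"sides",e.round(0),"ang TL->TR",np.degrees(np.arctan2(d[1],d[0])).round(1)); 
B=pts([(50,94),(393,50),(426,410),(76,457)],.22,55,155,97); rep("block",B); print(B.round(0).tolist())
H=pts([(148,253),(246,245)],.22,55,155,115); d=H[1]-H[0]; print("ring",H.mean(0).round(1),np.linalg.norm(d).round(1),np.degrees(np.arctan2(d[1],d[0])).round(1))
rep("rest",pts([(102,46),(256,36),(260,114),(107,124)],.25,200,140,18))
rep("plate",pts([(124,48),(248,42),(250,104),(128,110)],.25,200,140,28))
rep("blade",pts([(153,75),(222,68),(223,92),(153,97)],.25,200,140,68))
rep("handle",pts([(443,406),(559,391),(562,424),(446,438)],.25,200,140,44))
print("prong",pts([(328,437)],.25,200,140,26),"rod@handle",pts([(443,424)],.25,200,140,26))
print("tape",pts([(132,467)],.25,200,140,10))
E
```

```text
block [510.8 311. ] sides [206. 213. 205. 215.] ang TL->TR -81.4
[[602.0, 428.0], [631.0, 225.0], [421.0, 195.0], [389.0, 397.0]]
ring [509.3 327.5] 57.0 -84.2
rest [670.5 -53.4] sides [111.  57. 110.  57.] ang TL->TR -85.1
plate [671.2 -57.8] sides [89. 45. 87. 45.] ang TL->TR -86.1
blade [657.2 -58.3] sides [48. 17. 48. 15.] ang TL->TR -83.9
handle [ 433.8 -278.4] sides [81. 23. 81. 22.] ang TL->TR -82.3
prong [[ 417.6396856  -159.59590404]] rod@handle [[ 427.62601883 -239.6806997 ]]
tape [[395.24004286 -23.82751652]]
```

```bash
python3 -c "
from h import *
plan(470,150,220,97.7)"
```

```text
t 0.3 at [172.  548.5 213.7] [-180.     0.   162.6] q6 -1 | turn rz 64.9 then shift [-434.9  242.    -6.3] w 91.1 F [ 0.4 -0.2 -1. ]
```

Emit:
step_arm([
  [0,0,9.3,0,0,0,1],
  [0,0,9.3,0,0,0,1],
  [0,0,9.3,0,0,0,1],
  [0,0,9.3,0,0,0,1],
  [0,0,9.3,0,0,0,1],
  [0,0,9.2,0,0,0,1],
  [0,0,9.2,0,0,0,1],
  [0,0,0,0,0,0,1],
])

```text
time_s: 1.3
ee_pos: [172.0, 548.6, 213.9]
ee_rot: [-180.0, 0.0, 97.8]
force: [-0.3, -0.4, -0.2]
gripper_width: 91.2
gripper_force: 0.0
```

Emit:
step_arm([
  [0,0,0,-30,17,0,1],
  [0,0,0,-58,32,0,1],
  [0,0,0,-58,32,0,1],
  [0,0,0,-58,32,0,1],
  [0,0,0,-58,32,0,1],
  [0,0,0,-58,32,0,1],
  [0,0,0,-58,32,0,1],
  [0,0,0,-57,33,0,1],
])

```text
time_s: 2.3
ee_pos: [455.6, 168.9, 214.2]
ee_rot: [179.9, -0.0, 97.9]
force: [0.5, 0.3, -0.9]
gripper_width: 91.2
gripper_force: 0.0
```

```bash
python3 -c "
from h import *
plan(433.8,-278.4,100,97.7)"
```

```text
t 2.3 at [455.6 168.9 214.2] [179.9  -0.   97.9] q6 11 | turn rz 0.2 then shift [-440.4  -81.6  114.2] w 91.2 F [ 0.5  0.3 -0.9]
```

Emit:
step_arm([
  [0,0,0.2,-40,-7,5,1],
  [0,0,0,-60,-11,15,1],
  [0,0,0,-60,-11,20,1],
  [0,0,0,-60,-11,20,1],
  [0,0,0,-60,-11,20,1],
  [0,0,0,-60,-11,20,1],
  [0,0,0,-60,-11,14,1],
  [0,0,0,-40,-9,0,1],
])

```text
time_s: 3.3
ee_pos: [430.3, -271.6, 101.0]
ee_rot: [-179.9, -0.1, 97.6]
force: [0.8, 1.0, 0.6]
gripper_width: 91.5
gripper_force: 0.0
```

Emit:
step_arm([
  [0,0,0,0,0,0,1],
  [0,0,0,0,0,0,1],
  [0,0,0,0,0,0,1],
  [0,0,0,0,0,0,1],
  [0,0,0,0,0,0,1],
  [0,0,0,0,0,0,1],
  [0,0,0,0,0,0,1],
  [0,0,0,0,0,0,1],
])

```text
time_s: 4.3
ee_pos: [431.2, -269.5, 102.1]
ee_rot: [180.0, -0.0, 97.5]
force: [-0.8, 0.2, -0.2]
gripper_width: 91.1
gripper_force: 0.0
```

```bash
python3 -c "
from h import *
plan(433.8,-278.4,10,97.7)"
```

```text
t 4.3 at [ 431.2 -269.5  102.1] [180.   -0.   97.5] q6 -41 | turn rz -0.2 then shift [-9.2  1.4 92.1] w 91.1 F [-0.8  0.2 -0.2]
```

Emit:
step_arm([
  [0,0,-0.2,-4,0.7,10,1],
  [0,0,0,-5,0.7,20,1],
  [0,0,0,0,0,22,1],
  [0,0,0,0,0,20,1],
  [0,0,0,0,0,14,1],
  [0,0,0,0,0,6,1],
  [0,0,0,0,0,0,1],
  [0,0,0,0,0,0,0.5],
], force=40)

```text
time_s: 5.3
ee_pos: [434.3, -278.5, 10.7]
ee_rot: [179.9, 0.0, 97.7]
force: [-0.1, -0.1, 0.8]
gripper_width: 83.6
gripper_force: 0.0
```

Emit:
step_arm([
  [0,0,0,0,0,0,0],
  [0,0,0,0,0,0,0],
  [0,0,0,0,0,0,0],
  [0,0,0,0,0,0,0],
  [0,0,0,0,0,0,0],
  [0,0,0,0,0,0,0],
  [0,0,0,0,0,0,0],
  [0,0,0,0,0,0,0],
])

```text
time_s: 6.3
ee_pos: [433.8, -278.1, 10.1]
ee_rot: [-180.0, -0.0, 97.7]
force: [-0.9, -0.3, 0.1]
gripper_width: 23.9
gripper_force: 40.0
```

Emit:
step_arm([
  [0,0,0,0,0,-5,0],
  [0,0,0,0,0,-10,0],
  [0,0,0,0,0,-20,0],
  [0,0,0,0,0,-25,0],
  [0,0,0,0,0,-25,0],
  [0,0,0,0,0,-20,0],
  [0,0,0,0,0,-10,0],
  [0,0,0,0,0,0,0],
])

```text
time_s: 7.3
ee_pos: [434.0, -278.3, 125.8]
ee_rot: [179.9, 0.1, 97.7]
force: [0.3, 0.1, -1.6]
gripper_width: 23.8
gripper_force: 40.0
```

Run:
```python
from h import *
plan(537.9,70,120,98.5)
f=cam("top"); g=cam("side")
a=cv2.resize(f["image"][200:300,250:400],(750,500),interpolation=cv2.INTER_CUBIC)
cv2.imwrite("pics/c.png",a)
```

```text
t 7.3 at [ 434.  -278.3  125.8] [1.799e+02 1.000e-01 9.770e+01] q6 -42 | turn rz -0.8 then shift [329.1 154.2   5.8] w 23.8 F [ 0.3  0.1 -1.6]
```

View pics/c.png

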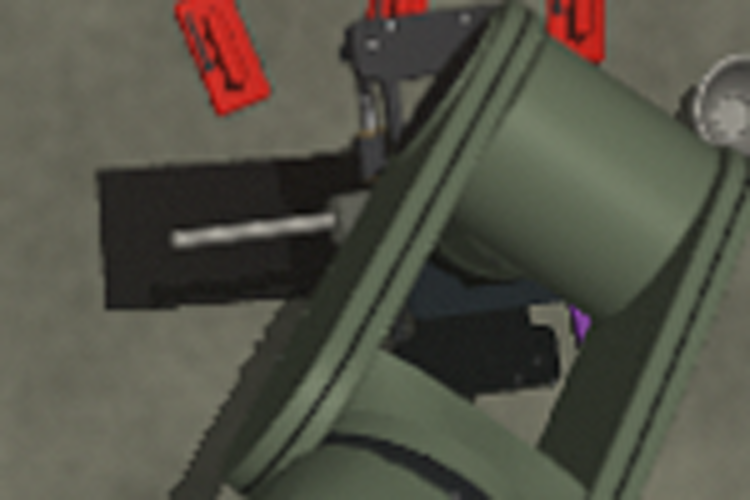

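Emit:
step_arm([
  [0,0,-0.8,20,10,0,0],
  [0,0,0,50,25,0,0],
  [0,0,0,50,25,0,0],
  [0,0,0,50,25,0,0],
  [0,0,0,50,25,0,0],
  [0,0,0,50,25,0,0],
  [0,0,0,30,15,0,0],
  [0,0,0,10,5,0,0],
])

```text
time_s: 8.4
ee_pos: [541.4, 52.9, 124.0]
ee_rot: [-179.9, -0.0, 98.6]
force: [-0.2, 0.3, -1.6]
gripper_width: 23.8
gripper_force: 40.0
```

```bash
python3 -c "
from h import *
plan(548.4,59.8,56,98.5)"
```

```text
t 8.4 at [541.4  52.9 124. ] [-179.9   -0.    98.6] q6 -4 | turn rz 0.1 then shift [ 5.7  8.  68. ] w 23.8 F [-0.2  0.3 -1.6]
```

Emit:
step_arm([
  [0,0,0,3,4,5,0],
  [0,0,0,3,4,15,0],
  [0,0,0,0,0,20,0],
  [0,0,0,0,0,16,0],
  [0,0,0,0,0,10,0],
  [0,0,0,0,0,2,0],
  [0,0,0,0,0,0,0],
  [0,0,0,0,0,0,0],
])

```text
time_s: 9.4
ee_pos: [549.1, 58.4, 57.8]
ee_rot: [179.9, 0.0, 98.5]
force: [-0.8, -0.6, -1.1]
gripper_width: 23.8
gripper_force: 40.0
```

Run:
```python
from h import *
plan(511.4+.1478*179,307-.989*179,56,98.5)
f=cam("top"); g=cam("side")
a=cv2.resize(f["image"][140:280,80:260],(720,560),interpolation=cv2.INTER_CUBIC)
s=proj(f,[[520.1,248.6,34],[511.4+.1478*130,307-.989*130,75]]);print(s, (s-[80,140])*4)
cv2.imwrite("pics/d.png",a)
```

```text
t 9.4 at [549.1  58.4  57.8] [179.9   0.   98.5] q6 -4 | turn rz -0.0 then shift [72.4 -0.5  1.8] w 23.8 F [-0.8 -0.6 -1.1]
[[135.53156294 209.29529479]
 [157.96480234 204.20809451]] [[222.12625178 277.18117915]
 [311.85920937 256.83237805]]
```

View pics/d.png

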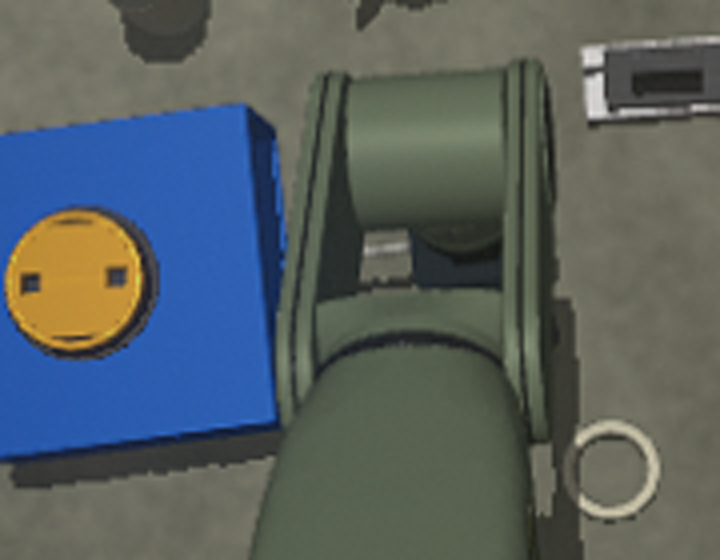

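The arm covers the prong, and the shaft shows at (385,245), lined up with the block's axis. I'll move in under the ledge.

Emit:
step_arm([
  [0,0,0,4,0,0,0],
  [0,0,0,12,0,1,0],
  [0,0,0,15,0,0,0],
  [0,0,0,15,0,0,0],
  [0,0,0,14,0,0,0],
  [0,0,0,9,0,0,0],
  [0,0,0,3,0,0,0],
  [0,0,0,0,0,0,0],
])

```text
time_s: 10.5
ee_pos: [538.0, 129.6, 56.1]
ee_rot: [180.0, 0.0, 98.5]
force: [-0.5, 0.5, -1.0]
gripper_width: 24.0
gripper_force: 40.0
```

```bash
python3 -c "
from h import *
plan(511.4+.1478*179,307-.989*179,26,98.5)"
```

```text
t 10.5 at [538.  129.6  56.1] [180.    0.   98.5] q6 4 | turn rz 0.0 then shift [ 0.4 -0.1 30.1] w 24.0 F [-0.5  0.5 -1. ]
```

Emit:
step_arm([
  [0,0,0,0.4,0,2,0],
  [0,0,0,0,0,4,0],
  [0,0,0,0,0,4,0],
  [0,0,0,0,0,4,0],
  [0,0,0,0,0,4,0],
  [0,0,0,0,0,4,0],
  [0,0,0,0,0,4,0],
  [0,0,0,0,0,4,0],
])

```text
time_s: 11.5
ee_pos: [538.0, 130.0, 26.0]
ee_rot: [180.0, -0.0, 98.5]
force: [-1.2, -1.5, 5.6]
gripper_width: 24.2
gripper_force: 40.0
```

Emit:
step_arm([
  [0,0,0,0,0,0,0],
  [0,0,0,0,0,0,0],
  [0,0,0,0,0,0,0],
  [0,0,0,-2,0,0,0],
  [0,0,0,-2,0,0,0],
  [0,0,0,0,0,0,0],
  [0,0,0,0,0,0,0],
  [0,0,0,0,0,0,0],
])

```text
time_s: 12.5
ee_pos: [538.6, 125.9, 26.2]
ee_rot: [180.0, 0.0, 98.5]
force: [0.8, -0.8, 0.1]
gripper_width: 24.1
gripper_force: 40.0
```

Emit:
step_arm([
  [0,0,0,-2,0,0,0],
  [0,0,0,-3,0,0,0],
  [0,0,0,-4,0,0,0],
  [0,0,0,-4,0,0,0],
  [0,0,0,-4,0,0,0],
  [0,0,0,-4,0,0,0],
  [0,0,0,-4,0,0,0],
  [0,0,0,-4,0,0,0],
])

```text
time_s: 13.5
ee_pos: [542.9, 97.0, 26.2]
ee_rot: [180.0, -0.0, 98.5]
force: [-0.0, 2.9, 0.5]
gripper_width: 23.5
gripper_force: 40.0
```

Emit:
step_arm([
  [0,0,0,-8,0,0,0],
  [0,0,0,-12,0,0,0],
  [0,0,0,-16,0,0,0],
  [0,0,0,-18,0,0,0],
  [0,0,0,-18,0,0,0],
  [0,0,0,-16,0,0,0],
  [0,0,0,-12,0,0,0],
  [0,0,0,-6,0,0,0],
])

```text
time_s: 14.5
ee_pos: [558.4, -8.4, 26.1]
ee_rot: [-180.0, -0.0, 98.5]
force: [-0.2, 2.6, 0.9]
gripper_width: 24.2
gripper_force: 40.0
```

Emit:
step_arm([
  [0,0,0,-2,0,0,0],
  [0,0,0,-2,0,0,0],
  [0,0,0,-2,0,0,0],
  [0,0,0,-2,0,0,0],
  [0,0,0,-2,0,0,0],
  [0,0,0,-2,0,0,0],
  [0,0,0,-1,0,0,0],
  [0,0,0,-1,0,0,0],
])

```text
time_s: 15.5
ee_pos: [560.4, -21.4, 26.1]
ee_rot: [-180.0, -0.0, 98.5]
force: [-1.3, 2.1, 2.0]
gripper_width: 23.5
gripper_force: 40.0
```

Emit:
step_arm([
  [0,0,0,-2,0,0,0],
  [0,0,0,-2,0,0,0],
  [0,0,0,-1,0,0,0],
  [0,0,0,-1,0,0,0],
  [0,0,0,-1,0,0,0],
  [0,0,0,-1,0,0,0],
  [0,0,0,0,0,0,0],
  [0,0,0,0,0,0,0],
])

```text
time_s: 16.5
ee_pos: [560.1, -24.2, 25.1]
ee_rot: [-179.9, -0.5, 98.2]
force: [-1.4, 21.2, -1.8]
gripper_width: 23.7
gripper_force: 40.0
```

Run:
```python
from h import *
plan(0,0,0,98.5)
f=cam("top")
a=cv2.resize(f["image"][140:280,80:260],(720,560),interpolation=cv2.INTER_CUBIC)
cv2.imwrite("pics/e.png",a)
```

```text
t 16.5 at [560.1 -24.2  25.1] [-179.9   -0.5   98.2] q6 -13 | turn rz -0.3 then shift [ 106.7 -550.4   25.1] w 23.7 F [-1.4 21.2 -1.8]
```

View pics/e.png

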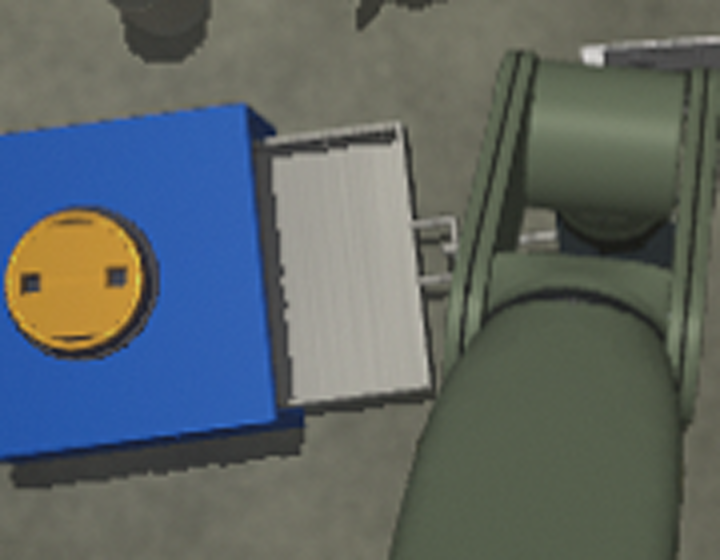

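The tray (grey floor at (345,270)) is out to its stop, with 21 N on the rod. I'll unload, lift and take the rod back.

Emit:
step_arm([
  [0,0,0,4,0,0,0],
  [0,0,0,5,0,0,0],
  [0,0,0,1,0,0,0],
  [0,0,0,0,0,-4,0],
  [0,0,0,0,0,-12,0],
  [0,0,0,0,0,-20,0],
  [0,0,0,0,0,-26,0],
  [0,0,0,0,0,-32,0],
])

```text
time_s: 17.55
ee_pos: [559.9, -19.7, 121.3]
ee_rot: [-180.0, 0.0, 98.5]
force: [0.0, 0.5, -2.2]
gripper_width: 23.6
gripper_force: 40.0
```

```bash
python3 -c "
from h import *
plan(433.8,-278.4,105,97.7)"
```

```text
t 17.6 at [559.9 -19.7 121.3] [-180.     0.    98.5] q6 -12 | turn rz 0.8 then shift [-239.5 -159.6   16.3] w 23.6 F [ 0.   0.5 -2.2]
```

Emit:
step_arm([
  [0,0,0.8,-18,-12,0,0],
  [0,0,0,-36,-24,0,0],
  [0,0,0,-42,-28,0,0],
  [0,0,0,-42,-28,2,0],
  [0,0,0,-42,-28,4,0],
  [0,0,0,-36,-24,5,0],
  [0,0,0,-18,-12,5,0],
  [0,0,0,-5,-4,0,0],
])

```text
time_s: 18.55
ee_pos: [431.6, -278.8, 103.0]
ee_rot: [-179.9, -0.1, 97.5]
force: [-0.2, 0.8, -1.3]
gripper_width: 23.6
gripper_force: 40.0
```

```bash
python3 -c "
from h import *
plan(433.8,-278.4,11,97.7)"
```

```text
t 18.6 at [ 431.6 -278.8  103. ] [-1.799e+02 -1.000e-01  9.750e+01] q6 -42 | turn rz -0.2 then shift [ 0.1  2.2 92. ] w 23.6 F [-0.2  0.8 -1.3]
```

Emit:
step_arm([
  [0,0,0,0,2,10,0],
  [0,0,0,0,0,20,0],
  [0,0,0,0,0,24,0],
  [0,0,0,0,0,18,0],
  [0,0,0,0,0,10,0],
  [0,0,0,0,0,5,0],
  [0,0,0,0,0,4,0],
  [0,0,0,0,0,1,0],
])

```text
time_s: 19.55
ee_pos: [436.1, -277.6, 12.3]
ee_rot: [180.0, 0.0, 97.7]
force: [-0.3, 0.5, -1.7]
gripper_width: 24.0
gripper_force: 40.0
```

Emit:
step_arm([
  [0,0,0,0,0,1,0],
  [0,0,0,0,0,1.5,0],
  [0,0,0,0,0,0,0],
  [0,0,0,0,0,0,0.6],
  [0,0,0,0,0,0,0.6],
  [0,0,0,0,0,0,0.6],
  [0,0,0,0,0,0,0.6],
  [0,0,0,0,0,0,0.6],
])

```text
time_s: 20.55
ee_pos: [435.9, -277.5, 9.6]
ee_rot: [180.0, -0.0, 97.7]
force: [0.4, -0.3, 1.0]
gripper_width: 54.7
gripper_force: 0.0
```

Emit:
step_arm([
  [0,0,0,0,0,-5,0.6],
  [0,0,0,0,0,-10,0.6],
  [0,0,0,0,0,-20,0.6],
  [0,0,0,0,0,-25,0.6],
  [0,0,0,0,0,-30,0.6],
  [0,0,0,0,0,-30,0.6],
  [0,0,0,0,0,-20,0.6],
  [0,0,0,0,0,-10,0.6],
])

```text
time_s: 21.55
ee_pos: [436.3, -277.8, 161.5]
ee_rot: [179.9, 0.1, 97.7]
force: [0.4, -0.1, -0.6]
gripper_width: 54.8
gripper_force: 0.0
```

Run:
```python
from h import *
f=clamps(); plan(560.8,-399.5,100,-1.4)
show("handle",rects(f,masks(f["image"])["white"],44,20,(260,220,355,265)))
```

```text
clamp c=(530.1,-195.5) 69x34 yaw 22.7 px [294. 210.]
clamp c=(569.6,-401.0) 52x29 yaw -1.4 px [365. 195.]
clamp c=(670.5,-229.1) 70x34 yaw 23.7 px [306. 162.]
t 21.6 at [ 436.7 -278.   162. ] [1.798e+02 1.000e-01 9.770e+01] q6 -41 | turn rz -80.9 then shift [-127.1 -118.4   62. ] w 55.0 F [ 0.3 -1.1  0.4]
```

Emit:
step_arm([
  [0,0,9.4,0,0,5,0.4],
  [0,0,9.4,0,0,5,0.4],
  [0,0,9.4,0,0,5,0.4],
  [0,0,9.4,0,0,5,0.4],
  [0,0,9.4,0,0,5,0.4],
  [0,0,9.4,0,0,5,0.4],
  [0,0,9.4,0,0,5,0.4],
  [0,0,9.2,0,0,5,0.4],
])

```text
time_s: 22.6
ee_pos: [435.4, -277.2, 118.8]
ee_rot: [-179.9, 0.0, 22.4]
force: [0.4, 0.1, -0.2]
gripper_width: 36.2
gripper_force: 0.0
```

Run:
```python
from h import *
plan(530.1,-195.5,10.5,22.7); f=cam("top")
P=ray(f,(np.array([(402,122),(434,388)])+.5)/4-.5+[80,140],36)[:,:2]; b=np.array([[-.1478,.989],[-.989,-.1478]])
print(P.round(1),((P-[511.4,307])@b.T).round(1))
```

```text
t 22.6 at [ 435.4 -277.2  118.8] [-179.9    0.    22.4] q6 34 | turn rz -0.3 then shift [118.9 -38.8 108.3] w 36.2 F [ 0.4  0.1 -0.2]
[[632.9 128.3]
 [446.9  98.9]] [[-194.7  -93.7]
 [-196.2   94.5]]
```

The tray's front edge is at block x = -195 and y = ±94, exactly where a fully-out tray should be.

Emit:
step_arm([
  [0,0,-0.3,20,-6,10,0.4],
  [0,0,0,40,-13,15,0.4],
  [0,0,0,40,-13,15,0.4],
  [0,0,0,19,-7,15,0.4],
  [0,0,0,0,0,20,0.4],
  [0,0,0,0,0,15,0.4],
  [0,0,0,0,0,8,0.4],
  [0,0,0,0,0,0,0.4],
], force=20)

```text
time_s: 23.65
ee_pos: [529.8, -195.5, 21.2]
ee_rot: [-180.0, 0.0, 23.0]
force: [0.9, 0.1, -0.5]
gripper_width: 36.2
gripper_force: 0.0
```

```bash
python3 -c "
from h import *
plan(530.1,-195.5,10.5,22.7)"
```

```text
t 23.6 at [ 529.8 -195.5   21.2] [-180.    0.   23.] q6 46 | turn rz 0.3 then shift [ 0.3  0.1 10.7] w 36.2 F [ 0.9  0.1 -0.5]
```

Accurate. I'll lower, close and lift.

Emit:
step_arm([
  [0,0,0.3,0,0,5,0.4],
  [0,0,0,0,0,5,0.4],
  [0,0,0,0,0,0.5,0.2],
  [0,0,0,0,0,0,0],
  [0,0,0,0,0,0,0],
  [0,0,0,0,0,0,0],
  [0,0,0,0,0,0,0],
  [0,0,0,0,0,0,0],
])

```text
time_s: 24.65
ee_pos: [530.4, -195.2, 11.3]
ee_rot: [180.0, -0.0, 22.7]
force: [0.5, 0.2, 1.0]
gripper_width: 10.1
gripper_force: 20.0
```

Emit:
step_arm([
  [0,0,-9.5,0,0,-5,0],
  [0,0,-9.5,0,0,-15,0],
  [0,0,-9.5,0,0,-20,0],
  [0,0,-9.5,0,0,-25,0],
  [0,0,-9.5,0,0,-25,0],
  [0,0,-9.5,0,0,-20,0],
  [0,0,-9.5,0,0,-10,0],
  [0,0,-9.3,0,0,0,0],
])

```text
time_s: 25.65
ee_pos: [530.7, -195.4, 132.1]
ee_rot: [179.9, 0.1, 98.8]
force: [-0.6, 0.1, -0.5]
gripper_width: 9.8
gripper_force: 20.0
```

```bash
python3 -c "
from h import *
plan(592.9,167.5,60,98.5); f=clamps()"
```

```text
t 25.6 at [ 530.7 -195.4  132.1] [1.799e+02 1.000e-01 9.880e+01] q6 -30 | turn rz 0.3 then shift [349.7 115.1  72.1] w 9.8 F [-0.6  0.1 -0.5]
clamp c=(561.0,-399.5) 70x32 yaw -1.4 px [365. 200.]
```

Emit:
step_arm([
  [0,0,0.3,30,10,0,0],
  [0,0,0,55,18,0,0],
  [0,0,0,58,19,0,0],
  [0,0,0,58,19,0,0],
  [0,0,0,58,19,5,0],
  [0,0,0,50,17,15,0],
  [0,0,0,30,10,20,0],
  [0,0,0,10,3,15,0],
])

```text
time_s: 26.7
ee_pos: [593.8, 168.2, 74.8]
ee_rot: [-179.9, 0.0, 98.2]
force: [-0.5, 0.0, -0.7]
gripper_width: 9.9
gripper_force: 20.0
```

```bash
python3 -c "
from h import *
plan(592.9,167.5,21,98.5)"
```

```text
t 26.7 at [593.8 168.2  74.8] [-179.9    0.    98.2] q6 7 | turn rz -0.3 then shift [-0.6 -1.  53.8] w 9.9 F [-0.5  0.  -0.7]
```

Emit:
step_arm([
  [0,0,-0.3,-0.6,-1,10,0],
  [0,0,0,0,0,18,0],
  [0,0,0,0,0,15,0],
  [0,0,0,0,0,6,0],
  [0,0,0,0,0,3,0],
  [0,0,0,0,0,1,0],
  [0,0,0,0,0,0,0.22],
  [0,0,0,0,0,0,0.22],
])

```text
time_s: 27.7
ee_pos: [598.3, 166.5, 34.2]
ee_rot: [179.1, -0.1, 98.4]
force: [-8.7, 1.8, 50.5]
gripper_width: 20.0
gripper_force: 24.4
```

Emit:
step_arm([
  [0,0,0,0,0,0,0.22],
  [0,0,0,0,0,-5,0.22],
  [0,0,0,0,0,-15,0.22],
  [0,0,0,0,0,-20,0.22],
  [0,0,0,0,0,-25,0.4],
  [0,0,0,0,0,-25,0.4],
  [0,0,0,0,0,-15,0.4],
  [0,0,0,0,0,-5,0.4],
])

```text
time_s: 28.7
ee_pos: [593.5, 165.2, 133.7]
ee_rot: [180.0, 0.0, 98.4]
force: [0.2, 0.2, 0.2]
gripper_width: 36.8
gripper_force: 0.0
```

```bash
python3 -c "
from h import *
plan(670.5,-229.1,90,23.7); f=clamps()"
```

```text
t 28.7 at [593.5 165.2 133.7] [180.    0.   98.4] q6 6 | turn rz 74.7 then shift [-88.  392.   43.7] w 36.8 F [0.2 0.2 0.2]
clamp c=(526.3,-321.9) 69x33 yaw -6.0 px [338. 211.]
clamp c=(560.8,-399.5) 70x32 yaw -1.4 px [365. 200.]
clamp c=(600.7,144.3) 35x20 yaw 2.5 px [176. 183.]
clamp c=(670.5,-229.1) 70x34 yaw 23.7 px [306. 162.]
```

Contact of about 50 N on that placement. I'll look before continuing. The clamp at (552,-295) was also knocked, to (526,-322).

Emit:
step_arm([
  [0,0,0,-40,0,0,0.4],
  [0,0,0,-60,20,0,0.4],
  [0,0,0,-60,20,0,0.4],
  [0,0,0,-40,20,0,0.4],
  [0,0,0,0,0,0,0.4],
  [0,0,0,0,0,0,0.4],
  [0,0,0,0,0,0,0.4],
  [0,0,0,0,0,0,0.4],
])

```text
time_s: 29.75
ee_pos: [681.1, -20.5, 133.2]
ee_rot: [-180.0, -0.0, 98.6]
force: [0.4, -0.4, -0.9]
gripper_width: 36.4
gripper_force: 0.0
```

Run:
```python
from h import *
f=clamps(); g=cam("side")
a=cv2.resize(f["image"][150:250,100:240],(560,400),interpolation=cv2.INTER_CUBIC)
b=cv2.resize(g["image"][170:340,200:370],(400,400),interpolation=cv2.INTER_CUBIC)
cv2.imwrite("pics/g.png",cv2.resize(np.hstack([a,b]),(800,333)))
```

```text
clamp c=(526.3,-321.9) 69x33 yaw -6.0 px [338. 211.]
clamp c=(560.8,-399.5) 70x32 yaw -1.4 px [364. 199.]
clamp c=(596.5,162.8) 63x33 yaw -77.5 px [168. 185.]
clamp c=(670.5,-229.1) 70x34 yaw 23.7 px [306. 162.]
```

View pics/g.png

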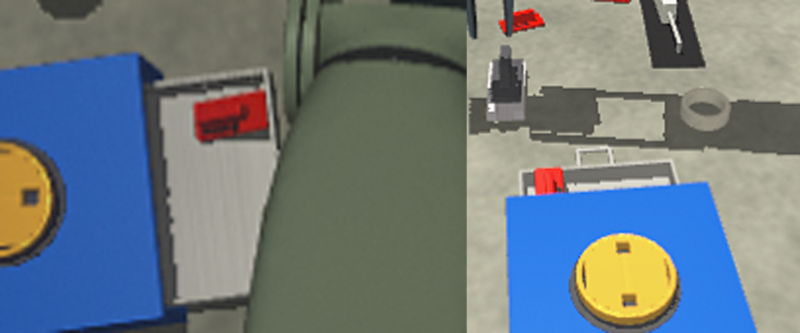

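The clamp is in the tray at (232,115) but touching the front wall and possibly leaning. I'll move clear towards the next clamp and look again.

Emit:
step_arm([
  [0,0,9.4,0,0,0,0.4],
  [0,0,9.4,0,0,0,0.4],
  [0,0,9.4,0,0,0,0.4],
  [0,0,9.4,0,0,0,0.4],
  [0,0,9.4,0,0,0,0.4],
  [0,0,9.4,0,0,0,0.4],
  [0,0,9.4,0,0,0,0.4],
  [0,0,9.1,0,0,0,0.4],
])

```text
time_s: 30.85
ee_pos: [681.4, -21.3, 133.3]
ee_rot: [180.0, -0.0, 23.3]
force: [-0.5, -0.6, 0.6]
gripper_width: 36.1
gripper_force: 0.0
```

Emit:
step_arm([
  [0,0,0,-14,32,0,0.4],
  [0,0,0,-18,42,0,0.4],
  [0,0,0,-18,42,0,0.4],
  [0,0,0,-18,40,0,0.4],
  [0,0,0,-14,30,0,0.4],
  [0,0,0,-5,10,0,0.4],
  [0,0,0,0,0,0,0.4],
  [0,0,0,0,0,0,0.4],
])

```text
time_s: 31.85
ee_pos: [680.4, -234.5, 133.2]
ee_rot: [-180.0, -0.0, 23.7]
force: [-0.7, -0.3, 0.5]
gripper_width: 36.6
gripper_force: 0.0
```

Run:
```python
from h import *
f=clamps(); plan(670.5,-229.1,10.5,23.7); g=cam("side")
show("tray18",rects(f,masks(f["image"])["red"],18,40,(140,150,230,250)))
a=cv2.resize(f["image"][165:240,140:215],(400,400),interpolation=cv2.INTER_CUBIC)
b=cv2.resize(g["image"][240:300,220:280],(400,400),interpolation=cv2.INTER_CUBIC)
cv2.imwrite("pics/i.png",np.hstack([a,b]))
```

```text
clamp c=(525.2,-332.4) 69x14 yaw -8.9 px [341. 212.]
clamp c=(560.8,-399.5) 70x32 yaw -1.4 px [365. 200.]
clamp c=(596.5,162.8) 63x33 yaw -77.5 px [168. 185.]
t 31.9 at [ 680.5 -234.5  133.3] [-180.    -0.    23.7] q6 46 | turn rz -0.0 then shift [ -7.   -8.9 122.8] w 36.2 F [ 0.1 -0.5  0.4]
tray18 c=(594.9,161.1) 62x32 yaw -77.5 px [168. 185.]
```

View pics/i.png

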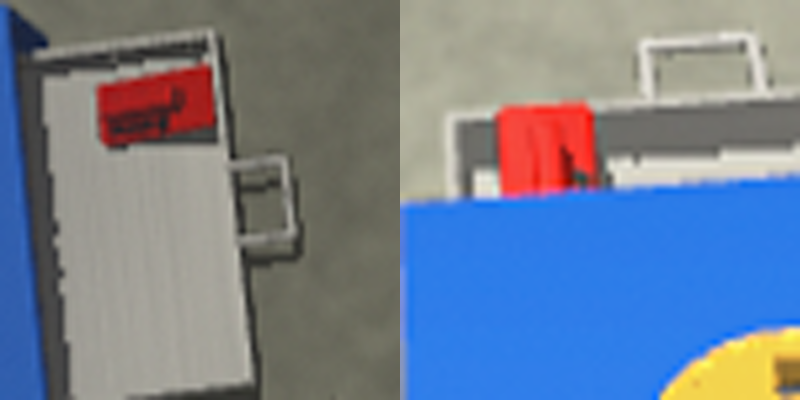

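The clamp is leaning, with its front end propped on the tray's front wall (left crop (215,95)). I'll fix it on the next trip with an empty hand. Now I'll pick the (670,-229) clamp.

Emit:
step_arm([
  [0,0,0,-3,-4,15,0.4],
  [0,0,0,-4,-5,22,0.4],
  [0,0,0,0,0,25,0.4],
  [0,0,0,0,0,25,0.4],
  [0,0,0,0,0,15,0.4],
  [0,0,0,0,0,8,0.4],
  [0,0,0,0,0,0,0.4],
  [0,0,0,0,0,0,0.4],
], force=35)

```text
time_s: 32.95
ee_pos: [670.9, -230.9, 24.1]
ee_rot: [179.9, -0.1, 23.6]
force: [-0.6, -0.1, -0.4]
gripper_width: 36.2
gripper_force: 0.0
```

Run:
```python
from h import *
plan(670.5,-229.1,10,23.7); f=cam("top")
P=ray(f,(np.array([(212,32),(257,385)])+.5)*.1875-.5+[140,165],36)[:,:2]; b=np.array([[-.1478,.989],[-.989,-.1478]])
print(P.round(1),((P-[511.4,307])@b.T).round(1))
for z in (10,36):
    P=ray(f,(np.array([(97,85),(212,68),(215,128),(105,147)])+.5)*.1875-.5+[140,165],z)[:,:2]; print(z,((P-[511.4,307])@b.T).round(1).tolist())
```

```text
t 33.0 at [ 670.9 -230.9   24.1] [ 1.799e+02 -1.000e-01  2.360e+01] q6 46 | turn rz -0.1 then shift [ 0.4 -1.8 14.1] w 36.2 F [-0.6 -0.1 -0.4]
[[631.5 130.5]
 [446.5  99.9]] [[-192.3  -92.7]
 [-195.3   94.8]]
10 [[-124.7, -77.5], [-187.0, -78.7], [-185.1, -46.0], [-125.6, -43.5]]
36 [[-129.2, -72.3], [-190.3, -73.5], [-188.4, -41.5], [-130.1, -39.0]]
```

Emit:
step_arm([
  [0,0,0,0.4,-1.8,6,0.4],
  [0,0,0,0,0,5,0.4],
  [0,0,0,0,0,2,0.4],
  [0,0,0,0,0,0.5,0.2],
  [0,0,0,0,0,0,0],
  [0,0,0,0,0,0,0],
  [0,0,0,0,0,0,0],
  [0,0,0,0,0,0,0],
])

```text
time_s: 34.0
ee_pos: [670.0, -229.0, 9.8]
ee_rot: [180.0, -0.0, 23.6]
force: [-0.7, 0.5, 0.0]
gripper_width: 9.8
gripper_force: 35.0
```

Emit:
step_arm([
  [0,0,-9.4,0,0,-5,0],
  [0,0,-9.4,0,0,-15,0],
  [0,0,-9.4,0,0,-20,0],
  [0,0,-9.4,0,0,-25,0],
  [0,0,-9.4,0,0,-25,0],
  [0,0,-9.4,0,0,-20,0],
  [0,0,-9.4,0,0,-10,0],
  [0,0,-9,0,0,0,0],
])

```text
time_s: 35.0
ee_pos: [670.4, -229.1, 130.9]
ee_rot: [179.9, 0.1, 98.7]
force: [0.4, 1.2, -0.9]
gripper_width: 9.4
gripper_force: 35.0
```

Run:
```python
from h import *
b=np.array([[-.1478,.989],[-.989,-.1478]])
x,y=[511.4,307]+np.array([-145,50])@b
print(x,y); plan(x,y,90,98.5); clamps()
```

```text
483.381 156.205
t 35.0 at [ 670.4 -229.1  130.9] [1.799e+02 1.000e-01 9.870e+01] q6 -28 | turn rz 0.2 then shift [ 408.7 -128.    40.9] w 9.4 F [ 0.4  1.2 -0.9]
clamp c=(525.6,-329.3) 69x19 yaw -7.4 px [341. 212.]
clamp c=(560.8,-399.5) 70x32 yaw -1.4 px [365. 200.]
clamp c=(596.5,162.8) 63x33 yaw -77.5 px [168. 185.]
```

Emit:
step_arm([
  [0,0,0.2,35,-11,0,0],
  [0,0,0,55,-17,0,0],
  [0,0,0,60,-19,0,0],
  [0,0,0,60,-19,0,0],
  [0,0,0,60,-19,0,0],
  [0,0,0,60,-19,10,0],
  [0,0,0,50,-15,15,0],
  [0,0,0,28,-9,15,0],
])

```text
time_s: 36.05
ee_pos: [484.6, 156.4, 89.6]
ee_rot: [180.0, -0.0, 98.2]
force: [0.2, -0.7, -0.2]
gripper_width: 9.7
gripper_force: 35.0
```

Emit:
step_arm([
  [0,0,0,0,0,0,0],
  [0,0,0,0,0,0,0],
  [0,0,0,0,0,0,0],
  [0,0,0,0,0,0,0],
  [0,0,0,0,0,0,0],
  [0,0,0,0,0,0,0],
  [0,0,0,0,0,0,0],
  [0,0,0,0,0,0,0],
])

```text
time_s: 37.05
ee_pos: [486.0, 154.4, 89.8]
ee_rot: [180.0, -0.0, 98.2]
force: [-0.4, 1.1, -0.8]
gripper_width: 10.0
gripper_force: 35.0
```

Run:
```python
from h import *
plan(483.4,156.2,20.5,98.5); s=state()
b=np.array([[-.1478,.989],[-.989,-.1478]])
g=cam("side"); m=masks(g["image"])["red"]
p=s["ee_pos"][:2]; print("tcp block",(p-[511.4,307])@b.T)
# predicted held clamp plate top corners projected vs. mask
r=Rot.from_euler("z",s["ee_rot"][2],degrees=True).as_matrix()[:2,:2]
q=[[*(p+r@[u,v]),s["ee_pos"][2]-2] for u,v in((-35,-17),(-35,17),(35,17),(35,-17))]; Q=proj(g,q); print(Q.round(1).tolist())
for R in rects(g,m,80,20): print(R[5])
c=Q.mean(0).astype(int); print(c)
a=cv2.resize(g["image"][c[1]-50:c[1]+50,c[0]-65:c[0]+65],(780,600),interpolation=cv2.INTER_CUBIC)
cv2.imwrite("pics/j.png",a); print(c-[65,50])
```

```text
t 37.0 at [486.  154.4  89.8] [180.   -0.   98.2] q6 8 | turn rz -0.3 then shift [ 2.2 -2.3 69.3] w 10.0 F [-0.4  1.1 -0.8]
tcp block [-147.15951277   47.65998773]
[[280.2, 239.5], [294.9, 238.5], [300.8, 261.0], [285.0, 262.2]]
[241.375  261.9375]
[289.73333333 252.45714286]
[270.2195122  165.65853659]
[263.5  154.16]
[290 250]
[225 200]
```

View pics/j.png

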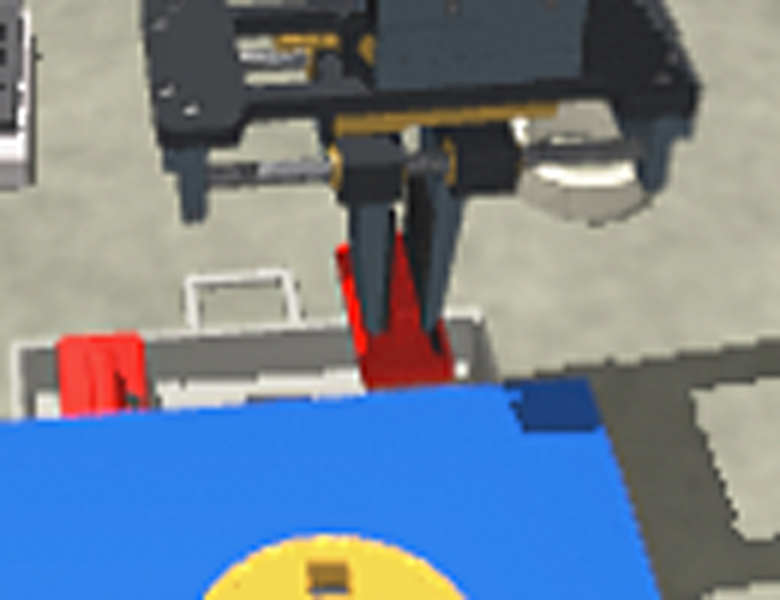

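The held clamp sits squarely between the fingers at (400,310), over the open tray, as predicted. I'll descend in stages and check force.

Emit:
step_arm([
  [0,0,-0.3,2.2,-2.3,5,0],
  [0,0,0,0,0,12,0],
  [0,0,0,0,0,12,0],
  [0,0,0,0,0,8,0],
  [0,0,0,0,0,6,0],
  [0,0,0,0,0,5,0],
  [0,0,0,0,0,4,0],
  [0,0,0,0,0,2,0],
])

```text
time_s: 38.1
ee_pos: [483.4, 156.2, 35.7]
ee_rot: [180.0, -0.0, 98.5]
force: [-0.6, -0.5, -0.4]
gripper_width: 9.7
gripper_force: 35.0
```

Emit:
step_arm([
  [0,0,0,0,0,3,0],
  [0,0,0,0,0,3,0],
  [0,0,0,0,0,3,0],
  [0,0,0,0,0,3,0],
  [0,0,0,0,0,2,0],
  [0,0,0,0,0,0.5,0],
  [0,0,0,0,0,0,0],
  [0,0,0,0,0,0,0],
])

```text
time_s: 39.1
ee_pos: [483.5, 156.3, 21.5]
ee_rot: [180.0, -0.0, 98.5]
force: [-0.5, 0.6, -0.3]
gripper_width: 10.1
gripper_force: 35.0
```

Emit:
step_arm([
  [0,0,0,0,0,1,0],
  [0,0,0,0,0,0,0],
  [0,0,0,0,0,0,0.22],
  [0,0,0,0,0,0,0.22],
  [0,0,0,0,0,0,0.22],
  [0,0,0,0,0,-5,0.22],
  [0,0,0,0,0,-15,0.22],
  [0,0,0,0,0,-25,0.22],
])

```text
time_s: 40.1
ee_pos: [483.1, 156.1, 66.2]
ee_rot: [-179.9, 0.0, 98.5]
force: [0.5, -0.7, 0.4]
gripper_width: 20.5
gripper_force: 0.0
```

Run:
```python
from h import *
b=np.array([[-.1478,.989],[-.989,-.1478]])
x,y=[511.4,307]+np.array([-158,-59])@b
print(x,y); plan(x,y,60,101); g=cam("side")
```

```text
593.1034 159.4582
t 40.1 at [483.1 156.1  66.2] [-179.9    0.    98.5] q6 8 | turn rz -2.5 then shift [-17.7 108.6   6.2] w 20.5 F [ 0.5 -0.7  0.4]
```

Run:
```python
from h import *
b=np.array([[-.1478,.989],[-.989,-.1478]])
x,y=[511.4,307]+np.array([-154,-58.5])@b
print(x,y); plan(x,y,72,98.5)
```

```text
592.0177 163.34029999999998
t 40.1 at [485.6 156.9  69.7] [ 1.796e+02 -1.000e-01  9.850e+01] q6 8 | turn rz -0.0 then shift [ -9.4 106.2  -2.3] w 20.0 F [ 1.6 -0.4  1.4]
```

Emit:
step_arm([
  [0,0,0,-2,14,-5,0.3],
  [0,0,0,-4,28,0,0.3],
  [0,0,0,-4,32,0,0.3],
  [0,0,0,0,22,0,0.3],
  [0,0,0,0,10,0,0.3],
  [0,0,0,0,0,0,0.3],
  [0,0,0,0,0,0,0.3],
  [0,0,0,0,0,0,0.3],
])

```text
time_s: 41.15
ee_pos: [589.0, 161.9, 70.4]
ee_rot: [-180.0, -0.0, 98.5]
force: [0.2, 0.1, -0.1]
gripper_width: 27.6
gripper_force: 0.0
```

Run:
```python
from h import *
plan(592,163.3,41,98.5); g=cam("side"); c=[245,255]
a=cv2.resize(g["image"][c[1]-40:c[1]+40,c[0]-50:c[0]+50],(750,600),interpolation=cv2.INTER_CUBIC)
cv2.imwrite("pics/k.png",a)
```

```text
t 41.1 at [589.  161.9  70.4] [-180.    -0.    98.5] q6 6 | turn rz 0.0 then shift [ 0.9  3.2 29.4] w 27.6 F [ 0.2  0.1 -0.1]
```

View pics/k.png

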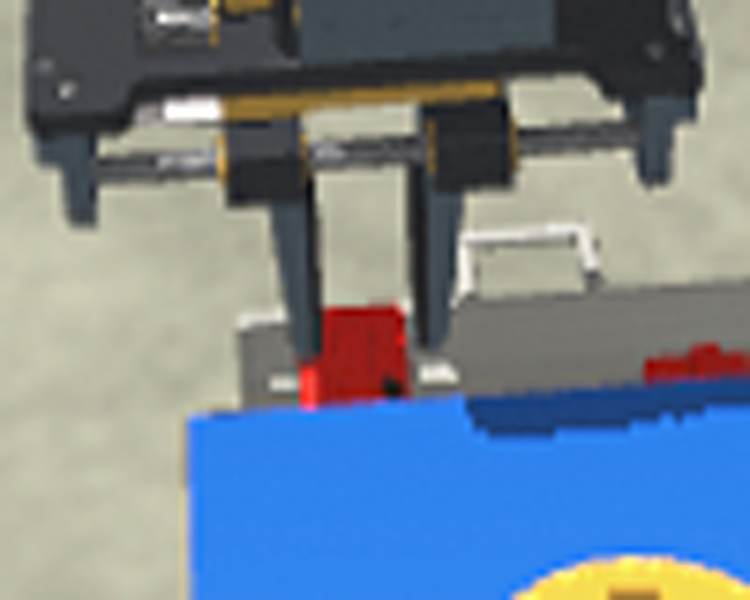

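The second clamp lies flat at (700,365) and the leaning one is between the fingers at (360,355). I'll grip it lightly, drag it back off the wall and release.

Emit:
step_arm([
  [0,0,0,0.9,3.2,5,0.3],
  [0,0,0,0,0,8,0.3],
  [0,0,0,0,0,8,0.3],
  [0,0,0,0,0,6,0.3],
  [0,0,0,0,0,1,0.3],
  [0,0,0,0,0,0,0],
  [0,0,0,0,0,0,0],
  [0,0,0,0,0,0,0],
], force=8)

```text
time_s: 42.2
ee_pos: [593.0, 163.4, 42.6]
ee_rot: [180.0, -0.0, 98.5]
force: [-1.1, -0.5, -0.9]
gripper_width: 10.2
gripper_force: 8.0
```

Emit:
step_arm([
  [0,0,0,0,0,0,0],
  [0,0,0,2,0,0,0],
  [0,0,0,4,0,0,0],
  [0,0,0,4,0,0,0],
  [0,0,0,2,0,0,0],
  [0,0,0,0,0,0,0],
  [0,0,0,0,0,0,0],
  [0,0,0,0,0,0,0],
])

```text
time_s: 43.2
ee_pos: [591.0, 175.5, 42.4]
ee_rot: [180.0, -0.0, 98.5]
force: [0.8, 1.0, 1.2]
gripper_width: 10.4
gripper_force: 8.0
```

Emit:
step_arm([
  [0,0,0,0,0,0,0.3],
  [0,0,0,0,0,0,0.3],
  [0,0,0,0,0,0,0.3],
  [0,0,0,0,0,-10,0.3],
  [0,0,0,0,0,-20,0.3],
  [0,0,0,0,0,-30,0.4],
  [0,0,0,0,0,-30,0.4],
  [0,0,0,0,0,-10,0.4],
])

```text
time_s: 44.2
ee_pos: [592.1, 175.5, 145.0]
ee_rot: [179.7, -0.0, 98.5]
force: [0.2, 0.1, 0.9]
gripper_width: 36.4
gripper_force: 0.0
```

```bash
python3 -c "
from h import *
plan(526.3,-321.9,90,174)"
```

```text
t 44.2 at [592.1 175.5 145. ] [179.7  -0.   98.5] q6 7 | turn rz -75.5 then shift [  13.5 -501.6   55. ] w 36.4 F [0.2 0.1 0.9]
```

Emit:
step_arm([
  [0,0,0,-40,-11,0,0.4],
  [0,0,0,-62,-18,0,0.4],
  [0,0,0,-62,-18,0,0.4],
  [0,0,0,-62,-18,0,0.4],
  [0,0,0,-62,-18,0,0.4],
  [0,0,0,-62,-18,0,0.4],
  [0,0,0,-62,-18,0,0.4],
  [0,0,0,-62,-18,0,0.4],
])

```text
time_s: 45.2
ee_pos: [526.6, -301.3, 141.8]
ee_rot: [-180.0, -0.0, 98.5]
force: [1.1, -0.1, -0.3]
gripper_width: 36.3
gripper_force: 0.0
```

Emit:
step_arm([
  [0,0,-9.5,0,0,5,0.4],
  [0,0,-9.5,0,0,5,0.4],
  [0,0,-9.5,0,0,5,0.4],
  [0,0,-9.5,0,0,5,0.4],
  [0,0,-9.5,0,0,5,0.4],
  [0,0,-9.5,0,0,5,0.4],
  [0,0,-9.5,0,0,5,0.4],
  [0,0,-9,0,0,5,0.4],
], force=35)

```text
time_s: 46.2
ee_pos: [527.0, -299.2, 101.4]
ee_rot: [180.0, -0.1, 174.3]
force: [0.4, -0.2, 0.4]
gripper_width: 36.5
gripper_force: 0.0
```

Run:
```python
from h import *
f=clamps(); plan(526.3,-321.9,10,174)
b=np.array([[-.1478,.989],[-.989,-.1478]])
for r in rects(f,masks(f["image"])["red"],18,40,(140,150,230,250)):
    print("tray18",np.round(((np.array(r[:2])-[511.4,307])@b.T),1),np.round(r[2:5],1))
```

```text
clamp c=(483.7,155.8) 69x32 yaw -81.3 px [169. 225.]
clamp c=(592.4,171.2) 69x33 yaw -81.3 px [165. 186.]
t 46.2 at [ 526.6 -299.1  100.8] [ 1.799e+02 -1.000e-01  1.745e+02] q6 -115 | turn rz 0.5 then shift [ -2.1 -22.7  90.8] w 36.3 F [ 0.4 -0.2 -1.1]
tray18 [-147.    50.8] [ 68.   32.2 -81.3]
tray18 [-147.9  -58.2] [ 68.   32.8 -81.3]
```

Both tray clamps now lie flat at (-147,51) and (-148,-58) in block axes. On to the third clamp.

Emit:
step_arm([
  [0,0,0.5,-1,-8,10,0.4],
  [0,0,0,-1,-15,15,0.4],
  [0,0,0,0,0,20,0.4],
  [0,0,0,0,0,20,0.4],
  [0,0,0,0,0,10,0.4],
  [0,0,0,0,0,3,0.4],
  [0,0,0,0,0,0,0.4],
  [0,0,0,0,0,0,0.4],
])

```text
time_s: 47.25
ee_pos: [527.4, -322.9, 25.0]
ee_rot: [-180.0, 0.1, 173.5]
force: [-0.6, -0.5, 0.5]
gripper_width: 36.4
gripper_force: 0.0
```

```bash
python3 -c "
from h import *
plan(526.3,-321.9,10,174); clamps(); g=cam('side')
for r in rects(g,masks(g['image'])['red'],8,15): print(np.round(r[:5],1),r[5].round())"
```

```text
t 47.2 at [ 527.4 -322.9   25. ] [-1.800e+02  1.000e-01  1.735e+02] q6 -116 | turn rz -0.5 then shift [ 1.2  0.9 15. ] w 36.4 F [-0.6 -0.5  0.5]
clamp c=(483.7,155.8) 69x32 yaw -81.3 px [169. 225.]
clamp c=(592.4,171.2) 69x33 yaw -81.3 px [165. 186.]
[597.  134.1  31.1  12.8   3. ] [241. 266.]
[487.5 118.3  32.3  11.4   8.5] [287. 263.]
[ 526.3 -322.7   69.2   56.3   -6.1] [273. 167.]
[ 573.1 -394.8   47.9   37.5   -7.4] [260. 155.]
```

Side view agrees with (526,-322). I'll grasp.

Emit:
step_arm([
  [0,0,-0.4,1.2,0.9,6,0.4],
  [0,0,0,0,0,5,0.4],
  [0,0,0,0,0,3,0.4],
  [0,0,0,0,0,1,0.2],
  [0,0,0,0,0,0,0],
  [0,0,0,0,0,0,0],
  [0,0,0,0,0,0,0],
  [0,0,0,0,0,0,0],
])

```text
time_s: 48.35
ee_pos: [525.9, -321.6, 9.4]
ee_rot: [-180.0, 0.0, 173.9]
force: [0.6, -0.6, -0.0]
gripper_width: 9.9
gripper_force: 35.0
```

Emit:
step_arm([
  [0,0,0,0,0,-5,0],
  [0,0,9.4,0,0,-15,0],
  [0,0,9.4,0,0,-20,0],
  [0,0,9.4,0,0,-25,0],
  [0,0,9.4,0,0,-25,0],
  [0,0,9.4,0,0,-20,0],
  [0,0,9.4,0,0,-10,0],
  [0,0,9.4,0,0,0,0],
])

```text
time_s: 49.35
ee_pos: [526.3, -321.9, 130.9]
ee_rot: [179.9, 0.1, 107.8]
force: [0.5, -0.3, -1.2]
gripper_width: 9.8
gripper_force: 35.0
```

Run:
```python
from h import *
b=np.array([[-.1478,.989],[-.989,-.1478]])
for v in(13,-22):
    x,y=[511.4,307]+np.array([-145,v])@b
    print(x,y); plan(x,y,90,98.5)
clamps()
```

```text
519.9739999999999 161.6736
t 49.4 at [ 526.3 -321.9  130.9] [1.799e+02 1.000e-01 1.078e+02] q6 -50 | turn rz 9.3 then shift [479.2  65.2  40.9] w 9.8 F [ 0.5 -0.3 -1.2]
554.5889999999999 166.8466
t 49.4 at [ 526.3 -321.9  130.9] [1.799e+02 1.000e-01 1.078e+02] q6 -50 | turn rz 9.3 then shift [479.2 100.2  40.9] w 9.8 F [ 0.5 -0.3 -1.2]
clamp c=(483.7,155.8) 69x32 yaw -81.3 px [169. 225.]
clamp c=(592.4,171.2) 69x33 yaw -81.3 px [165. 187.]
```

Emit:
step_arm([
  [0,0,9.3,0,0,0,0],
  [0,0,0,50,7,0,0],
  [0,0,0,62,8,0,0],
  [0,0,0,62,8,0,0],
  [0,0,0,62,8,0,0],
  [0,0,0,62,8,0,0],
  [0,0,0,62,8,0,0],
  [0,0,0,60,8,10,0],
])

```text
time_s: 50.4
ee_pos: [516.3, 103.9, 120.2]
ee_rot: [179.8, -0.0, 98.9]
force: [0.8, -0.4, -0.6]
gripper_width: 9.8
gripper_force: 35.0
```

Emit:
step_arm([
  [0,0,0,40,5,15,0],
  [0,0,0,15,2,10,0],
  [0,0,0,3,1,5,0],
  [0,0,0,0,0,0,0],
  [0,0,0,0,0,0,0],
  [0,0,0,0,0,0,0],
  [0,0,0,0,0,0,0],
  [0,0,0,0,0,0,0],
])

```text
time_s: 51.4
ee_pos: [515.1, 160.2, 89.5]
ee_rot: [180.0, -0.0, 98.8]
force: [1.3, -0.1, -1.0]
gripper_width: 9.7
gripper_force: 35.0
```

Run:
```python
from h import *
b=np.array([[-.1478,.989],[-.989,-.1478]])
x,y=[511.4,307]+np.array([-144,14.5])@b
print(x,y); plan(x,y,20.5,98.5)
```

```text
518.3426999999999 162.4409
t 51.4 at [515.1 160.2  89.5] [180.   -0.   98.8] q6 7 | turn rz 0.3 then shift [ 1.7  3.5 69. ] w 9.7 F [ 1.3 -0.1 -1. ]
```

Emit:
step_arm([
  [0,0,0.3,1.7,3.5,5,0],
  [0,0,0,0,0,12,0],
  [0,0,0,0,0,12,0],
  [0,0,0,0,0,8,0],
  [0,0,0,0,0,6,0],
  [0,0,0,0,0,5,0],
  [0,0,0,0,0,4,0],
  [0,0,0,0,0,2,0],
])

```text
time_s: 52.4
ee_pos: [518.2, 162.6, 35.3]
ee_rot: [180.0, -0.0, 98.5]
force: [-0.5, 0.1, -0.1]
gripper_width: 9.8
gripper_force: 35.0
```

Emit:
step_arm([
  [0,0,0,0,0,3,0],
  [0,0,0,0,0,3,0],
  [0,0,0,0,0,3,0],
  [0,0,0,0,0,3,0],
  [0,0,0,0,0,2,0],
  [0,0,0,0,0,1,0],
  [0,0,0,0,0,0,0],
  [0,0,0,0,0,0,0],
])

```text
time_s: 53.4
ee_pos: [518.3, 162.6, 20.4]
ee_rot: [180.0, -0.0, 98.5]
force: [-0.4, 0.2, -0.1]
gripper_width: 10.0
gripper_force: 35.0
```

Emit:
step_arm([
  [0,0,0,0,0,0,0.18],
  [0,0,0,0,0,0,0.18],
  [0,0,0,0,0,0,0.18],
  [0,0,0,0,0,-5,0.18],
  [0,0,0,0,0,-15,0.18],
  [0,0,0,0,0,-25,0.18],
  [0,0,0,0,0,-30,0.4],
  [0,0,0,0,0,-30,0.4],
])

```text
time_s: 54.4
ee_pos: [518.3, 162.6, 127.5]
ee_rot: [179.9, -0.0, 98.5]
force: [-0.4, 0.5, -0.3]
gripper_width: 33.4
gripper_force: 0.0
```

Emit:
step_arm([
  [0,0,0,-40,0,0,0.4],
  [0,0,0,-60,-2,0,0.4],
  [0,0,0,-62,-5,0,0.4],
  [0,0,0,-62,-5,0,0.4],
  [0,0,0,-62,-5,0,0.4],
  [0,0,0,-62,-5,0,0.4],
  [0,0,0,-62,-5,0,0.4],
  [0,0,0,-62,-5,0,0.4],
])

```text
time_s: 55.4
ee_pos: [556.4, -311.2, 126.8]
ee_rot: [179.9, 0.1, 98.5]
force: [0.7, 0.4, -0.5]
gripper_width: 37.0
gripper_force: 0.0
```

Run:
```python
from h import *
f=clamps(); plan(560.8,-399.5,100,178.6)
b=np.array([[-.1478,.989],[-.989,-.1478]])
for r in rects(f,masks(f["image"])["red"],18,40,(140,150,230,250)):
    print("tray18",np.round(((np.array(r[:2])-[511.4,307])@b.T),1),np.round(r[2:5],1))
```

```text
clamp c=(501.2,158.2) 69x68 yaw -81.7 px [169. 219.]
clamp c=(592.4,171.2) 69x33 yaw -81.3 px [165. 186.]
t 55.5 at [ 556.9 -319.6  126.6] [179.8   0.5  98.3] q6 -39 | turn rz -80.3 then shift [ -5.8 -79.8  26.6] w 36.4 F [ 2.5 -6.  -0.4]
tray18 [-147.2   33.3] [ 68.2  67.3 -81.7]
tray18 [-147.9  -58.2] [ 68.   32.8 -81.3]
```

Emit:
step_arm([
  [0,0,-10,0,0,3,0.4],
  [0,0,-10,0,0,3,0.4],
  [0,0,-10,0,0,3,0.4],
  [0,0,-10,0,0,3,0.4],
  [0,0,-10,0,0,3,0.4],
  [0,0,-10,0,0,3,0.4],
  [0,0,-10,0,0,3,0.4],
  [0,0,-10,0,0,3,0.4],
])

```text
time_s: 56.45
ee_pos: [556.4, -308.8, 102.4]
ee_rot: [-180.0, 0.1, 178.8]
force: [0.2, 0.5, 0.7]
gripper_width: 36.4
gripper_force: 0.0
```

```bash
python3 -c "
from h import *
plan(560.8,-399.5,25,178.6); clamps(); g=cam('side')
for r in rects(g,masks(g['image'])['red'],8,15): print(np.round(r[:5],1),r[5].round())"
```

```text
t 56.5 at [ 556.4 -308.8  102.4] [-1.800e+02  1.000e-01  1.788e+02] q6 -119 | turn rz 0.2 then shift [ -6.6 -90.6  77.4] w 36.4 F [0.2 0.5 0.7]
clamp c=(501.2,158.2) 69x68 yaw -81.7 px [169. 219.]
clamp c=(592.4,171.0) 68x33 yaw -81.3 px [165. 186.]
[597.  134.1  31.1  12.8   3. ] [241. 266.]
[523.6 123.3  32.   11.5   9.1] [272. 264.]
[487.5 118.3  32.3  11.4   8.5] [287. 263.]
[ 561.3 -401.9   68.1   57.1    2.7] [263. 154.]
```

Gallipot near: the bowl is at px (625,348), well outside the narrow fingers. Proceed.

Emit:
step_arm([
  [0,0,0.2,-2,-20,0,0.4],
  [0,0,0,-2,-35,5,0.4],
  [0,0,0,-2,-30,10,0.4],
  [0,0,0,-1,-6,20,0.4],
  [0,0,0,0,0,22,0.4],
  [0,0,0,0,0,15,0.4],
  [0,0,0,0,0,5,0.4],
  [0,0,0,0,0,0,0.4],
])

```text
time_s: 57.55
ee_pos: [560.7, -399.8, 24.1]
ee_rot: [180.0, -0.0, 178.3]
force: [-0.2, -0.2, -0.3]
gripper_width: 36.4
gripper_force: 0.0
```

```bash
python3 -c "
from h import *
plan(560.8,-399.5,9.5,178.6)"
```

```text
t 57.5 at [ 560.7 -399.8   24.1] [180.   -0.  178.3] q6 -125 | turn rz -0.3 then shift [-0.1  0.3 14.6] w 36.4 F [-0.2 -0.2 -0.3]
```

Emit:
step_arm([
  [0,0,-0.3,0,0.3,6,0.4],
  [0,0,0,0,0,5,0.4],
  [0,0,0,0,0,3,0.4],
  [0,0,0,0,0,0.5,0.2],
  [0,0,0,0,0,0,0],
  [0,0,0,0,0,0,0],
  [0,0,0,0,0,0,0],
  [0,0,0,0,0,0,0],
])

```text
time_s: 58.55
ee_pos: [560.7, -399.9, 10.0]
ee_rot: [-180.0, 0.0, 178.6]
force: [0.2, 0.4, 1.1]
gripper_width: 9.7
gripper_force: 35.0
```

Emit:
step_arm([
  [0,0,0,0,0,-5,0],
  [0,0,10,0,0,-15,0],
  [0,0,10,0,0,-20,0],
  [0,0,10,0,0,-25,0],
  [0,0,10,0,0,-25,0],
  [0,0,10,0,0,-20,0],
  [0,0,10,0,0,-10,0],
  [0,0,10,0,0,0,0],
])

```text
time_s: 59.55
ee_pos: [561.1, -400.2, 131.4]
ee_rot: [179.9, 0.1, 108.3]
force: [0.3, 0.4, -0.6]
gripper_width: 9.8
gripper_force: 35.0
```

Run:
```python
from h import *
b=np.array([[-.1478,.989],[-.989,-.1478]])
x,y=[511.4,307]+np.array([-144,-20.8])@b
print(x,y); plan(x,y,90,98.5)
```

```text
553.2544 167.65824
t 59.5 at [ 561.1 -400.2  131.4] [1.799e+02 1.000e-01 1.083e+02] q6 -55 | turn rz 9.8 then shift [562.8  76.2  41.4] w 9.8 F [ 0.3  0.4 -0.6]
```

Emit:
step_arm([
  [0,0,9.8,0,0,0,0],
  [0,0,0,50,7,0,0],
  [0,0,0,62,8,0,0],
  [0,0,0,62,8,0,0],
  [0,0,0,62,8,0,0],
  [0,0,0,62,8,0,0],
  [0,0,0,62,8,0,0],
  [0,0,0,62,8,0,0],
])

```text
time_s: 60.55
ee_pos: [550.3, 27.5, 130.4]
ee_rot: [179.9, 0.0, 98.8]
force: [0.2, 0.2, -0.8]
gripper_width: 9.9
gripper_force: 35.0
```

Emit:
step_arm([
  [0,0,0,60,9,5,0],
  [0,0,0,50,7,10,0],
  [0,0,0,25,4,15,0],
  [0,0,0,6,1,10,0],
  [0,0,0,0,0,0,0],
  [0,0,0,0,0,0,0],
  [0,0,0,0,0,0,0],
  [0,0,0,0,0,0,0],
])

```text
time_s: 61.55
ee_pos: [550.0, 167.5, 90.3]
ee_rot: [180.0, -0.0, 98.7]
force: [0.6, 0.2, -0.1]
gripper_width: 9.8
gripper_force: 35.0
```

```bash
python3 -c "
from h import *
plan(553.3,167.7,20.5,98.5)"
```

```text
t 61.5 at [550.  167.5  90.3] [180.   -0.   98.7] q6 7 | turn rz 0.2 then shift [-0.2  3.3 69.8] w 9.8 F [ 0.6  0.2 -0.1]
```

Emit:
step_arm([
  [0,0,0.2,-0.2,3.3,5,0],
  [0,0,0,0,0,12,0],
  [0,0,0,0,0,12,0],
  [0,0,0,0,0,8,0],
  [0,0,0,0,0,6,0],
  [0,0,0,0,0,5,0],
  [0,0,0,0,0,4,0],
  [0,0,0,0,0,2,0],
])

```text
time_s: 62.55
ee_pos: [553.0, 168.4, 35.8]
ee_rot: [180.0, -0.0, 98.6]
force: [-0.2, -0.8, -0.2]
gripper_width: 9.6
gripper_force: 35.0
```

Emit:
step_arm([
  [0,0,0,0,0,2,0],
  [0,0,0,0,0,2,0],
  [0,0,0,0,0,2,0],
  [0,0,0,0,0,2,0],
  [0,0,0,0,0,2,0],
  [0,0,0,0,0,2,0],
  [0,0,0,0,0,0,0],
  [0,0,0,0,0,0,0],
])

```text
time_s: 63.55
ee_pos: [553.0, 168.4, 23.9]
ee_rot: [180.0, -0.0, 98.6]
force: [0.1, 0.4, -0.1]
gripper_width: 9.6
gripper_force: 35.0
```

Emit:
step_arm([
  [0,0,0,0,0,1.5,0],
  [0,0,0,0,0,1.5,0],
  [0,0,0,0,0,0.5,0],
  [0,0,0,0,0,0,0.18],
  [0,0,0,0,0,0,0.18],
  [0,0,0,0,0,0,0.18],
  [0,0,0,0,0,-5,0.18],
  [0,0,0,0,0,-15,0.18],
])

```text
time_s: 64.55
ee_pos: [552.5, 168.3, 40.5]
ee_rot: [-179.9, 0.0, 98.6]
force: [0.1, 1.0, 0.0]
gripper_width: 16.2
gripper_force: 0.0
```

Emit:
step_arm([
  [0,0,0,0,0,-30,0.2],
  [0,0,0,0,0,-40,0.6],
  [0,0,0,-30,-8,-20,0.6],
  [0,0,0,-60,-15,0,0.6],
  [0,0,0,-62,-20,0,0.6],
  [0,0,0,-62,-24,0,0.6],
  [0,0,0,-62,-24,0,0.6],
  [0,0,0,-62,-24,0,0.6],
])

```text
time_s: 65.55
ee_pos: [492.5, -170.7, 131.7]
ee_rot: [179.9, 0.1, 98.6]
force: [1.3, -0.7, -0.8]
gripper_width: 55.0
gripper_force: 0.0
```

Run:
```python
from h import *
f=clamps(); plan(434.5,-277.9,100,97.7)
b=np.array([[-.1478,.989],[-.989,-.1478]])
for r in rects(f,masks(f["image"])["red"],18,40,(140,150,230,250)):
    print("tray18",np.round(((np.array(r[:2])-[511.4,307])@b.T),1),np.round(r[2:5],1))
show("handle",rects(f,masks(f["image"])["white"],44,20,(260,220,355,265)))
```

```text
clamp c=(518.7,161.2) 103x69 yaw 9.2 px [168. 213.]
clamp c=(592.4,171.2) 69x33 yaw -81.3 px [165. 186.]
t 65.6 at [ 490.9 -177.7  131.8] [180.    0.4  98.4] q6 -29 | turn rz 0.7 then shift [-91.8 -69.3  31.8] w 55.0 F [-1.4 -5.6  0.6]
tray18 [-146.8   15.6] [102.3  68.7   9.2]
tray18 [-147.9  -58.2] [ 68.   32.8 -81.3]
handle c=(440.4,-301.2) 31x22 yaw -89.3 px [334. 241.]
```

All four clamps are flat in the tray (the blob of three is 102x69, plus one at -58). Next, fetch the rod where I released it, at (436,-277.5).

Emit:
step_arm([
  [0,0,0.7,-25,-18,0,0.6],
  [0,0,0,-35,-28,5,0.6],
  [0,0,0,-25,-18,15,0.6],
  [0,0,0,-7,-4,15,0.6],
  [0,0,0,0,0,10,0.6],
  [0,0,0,0,0,0,0.6],
  [0,0,0,0,0,0,0.6],
  [0,0,0,0,0,0,0.6],
], force=40)

```text
time_s: 66.6
ee_pos: [439.0, -269.0, 85.8]
ee_rot: [180.0, 0.0, 98.0]
force: [0.4, -0.1, -0.2]
gripper_width: 54.8
gripper_force: 0.0
```

```bash
python3 -c "
from h import *
plan(436,-277.6,9.7,97.7); g=cam('side'); show('h',rects(g,masks(g['image'])['white'],24,15,(280,150,325,210)))"
```

```text
t 66.6 at [ 439.  -269.    85.8] [180.   0.  98.] q6 -41 | turn rz 0.3 then shift [-8.1 -4.2 76.1] w 54.8 F [ 0.4 -0.1 -0.2]
h c=(424.8,-194.3) 70x6 yaw -82.6 px [306. 184.]
h c=(428.2,-239.3) 342x151 yaw 89.7 px [300. 181.]
```

Emit:
step_arm([
  [0,0,0.3,-4,-2,8,0.6],
  [0,0,0,-4,-2.2,15,0.6],
  [0,0,0,0,0,20,0.6],
  [0,0,0,0,0,18,0.6],
  [0,0,0,0,0,10,0.6],
  [0,0,0,0,0,5,0.6],
  [0,0,0,0,0,0,0.4],
  [0,0,0,0,0,0,0],
])

```text
time_s: 67.65
ee_pos: [435.7, -278.1, 9.8]
ee_rot: [179.9, 0.0, 97.6]
force: [0.1, -1.0, -0.5]
gripper_width: 37.4
gripper_force: 0.0
```

Emit:
step_arm([
  [0,0,0,0,0,0,0],
  [0,0,0,0,0,0,0],
  [0,0,0,0,0,0,0],
  [0,0,0,0,0,-5,0],
  [0,0,0,0,0,-15,0],
  [0,0,0,0,0,-30,0],
  [0,0,0,0,0,-40,0],
  [0,0,0,0,0,-20,0],
])

```text
time_s: 68.65
ee_pos: [436.1, -278.4, 122.4]
ee_rot: [179.8, 0.2, 97.6]
force: [0.2, -0.7, -1.8]
gripper_width: 23.7
gripper_force: 40.0
```

Run:
```python
from h import *
plan(560,-19.7,118,98.5); f=cam("top")
a=cv2.resize(f["image"][140:270,130:330],(800,520),interpolation=cv2.INTER_CUBIC); cv2.imwrite("pics/l.png",a)
```

```text
t 68.7 at [ 436.1 -278.4  122.4] [179.8   0.2  97.6] q6 -41 | turn rz -0.9 then shift [237.6 160.7   4.4] w 23.7 F [ 0.2 -0.7 -1.8]
```

View pics/l.png

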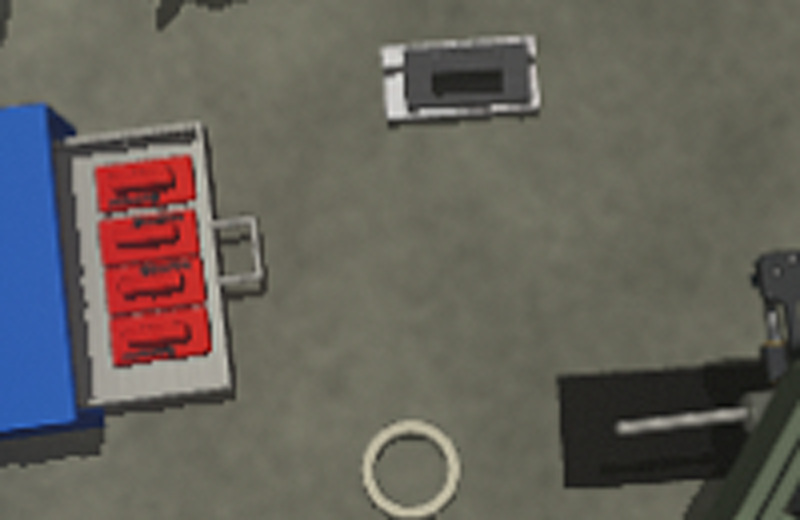

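All four clamps lie flat and the eye is clear at (240,250). I'll bring the prong over the eye.

Emit:
step_arm([
  [0,0,-0.9,18,12,0,0],
  [0,0,0,36,24,0,0],
  [0,0,0,42,29,0,0],
  [0,0,0,42,29,0,0],
  [0,0,0,42,29,0,0],
  [0,0,0,36,24,0,0],
  [0,0,0,18,12,0,0],
  [0,0,0,4,2,0,0],
])

```text
time_s: 69.7
ee_pos: [559.7, -18.3, 119.1]
ee_rot: [-180.0, 0.0, 98.6]
force: [-0.5, -0.5, -1.4]
gripper_width: 23.8
gripper_force: 40.0
```

```bash
python3 -c "
from h import *
plan(560.1,-18.5,56,98.5)"
```

```text
t 69.7 at [559.7 -18.3 119.1] [-180.     0.    98.6] q6 -12 | turn rz 0.1 then shift [-0.3  0.4 63.1] w 23.8 F [-0.5 -0.5 -1.4]
```

Emit:
step_arm([
  [0,0,0,0,0.4,8,0],
  [0,0,0,0,0,14,0],
  [0,0,0,0,0,16,0],
  [0,0,0,0,0,16,0],
  [0,0,0,0,0,12,0],
  [0,0,0,0,0,10,0],
  [0,0,0,0,0,9,0],
  [0,0,0,0,0,8,0],
])

```text
time_s: 70.7
ee_pos: [560.3, -18.7, 25.9]
ee_rot: [180.0, -0.0, 98.5]
force: [0.3, -1.1, 4.6]
gripper_width: 24.0
gripper_force: 40.0
```

Emit:
step_arm([
  [0,0,0,2,0,0,0],
  [0,0,0,3,0,0,0],
  [0,0,0,3,0,0,0],
  [0,0,0,3,0,0,0],
  [0,0,0,4,0,0,0],
  [0,0,0,4,0,0,0],
  [0,0,0,5,0,0,0],
  [0,0,0,6,0,0,0],
])

```text
time_s: 71.7
ee_pos: [555.7, 11.1, 26.4]
ee_rot: [180.0, 0.0, 98.5]
force: [-0.0, -2.9, -1.0]
gripper_width: 23.7
gripper_force: 40.0
```

Emit:
step_arm([
  [0,0,0,8,0,0,0],
  [0,0,0,12,0,0,0],
  [0,0,0,16,0,0,0],
  [0,0,0,18,0,0,0],
  [0,0,0,18,0,0,0],
  [0,0,0,16,0,0,0],
  [0,0,0,12,0,0,0],
  [0,0,0,6,0,0,0],
])

```text
time_s: 72.7
ee_pos: [539.8, 116.6, 26.4]
ee_rot: [-180.0, -0.0, 98.5]
force: [1.0, -3.0, 0.0]
gripper_width: 23.8
gripper_force: 40.0
```

Emit:
step_arm([
  [0,0,0,3,0,0,0],
  [0,0,0,2,0,0,0],
  [0,0,0,2,0,0,0],
  [0,0,0,2,0,0,0],
  [0,0,0,2,0,0,0],
  [0,0,0,1,0,0,0],
  [0,0,0,1,0,0,0],
  [0,0,0,0,0,0,0],
])

```text
time_s: 73.7
ee_pos: [538.0, 128.8, 26.3]
ee_rot: [-180.0, -0.0, 98.5]
force: [-0.0, -1.3, -0.2]
gripper_width: 23.8
gripper_force: 40.0
```

Emit:
step_arm([
  [0,0,0,2,0,0,0],
  [0,0,0,2,0,0,0],
  [0,0,0,2,0,0,0],
  [0,0,0,1,0,0,0],
  [0,0,0,1,0,0,0],
  [0,0,0,1,0,0,0],
  [0,0,0,1,0,0,0],
  [0,0,0,0,0,0,0],
])

```text
time_s: 74.7
ee_pos: [536.5, 138.6, 26.3]
ee_rot: [-180.0, -0.0, 98.5]
force: [-0.1, -1.4, -1.1]
gripper_width: 23.9
gripper_force: 40.0
```

Emit:
step_arm([
  [0,0,0,1,0,0,0],
  [0,0,0,1,0,0,0],
  [0,0,0,1,0,0,0],
  [0,0,0,1,0,0,0],
  [0,0,0,1,0,0,0],
  [0,0,0,1,0,0,0],
  [0,0,0,0,0,0,0],
  [0,0,0,0,0,0,0],
])

```text
time_s: 75.7
ee_pos: [536.2, 142.3, 26.7]
ee_rot: [180.0, 0.2, 98.6]
force: [0.9, -10.8, 1.2]
gripper_width: 23.9
gripper_force: 40.0
```

Emit:
step_arm([
  [0,0,0,1,0,0,0],
  [0,0,0,1,0,0,0],
  [0,0,0,0,0,0,0],
  [0,0,0,0,0,0,0],
  [0,0,0,0,0,0,0],
  [0,0,0,0,0,0,0],
  [0,0,0,0,0,0,0],
  [0,0,0,0,0,0,0],
])

```text
time_s: 76.7
ee_pos: [536.3, 142.4, 27.0]
ee_rot: [180.0, 0.4, 98.7]
force: [2.1, -17.5, 4.0]
gripper_width: 23.8
gripper_force: 40.0
```

Home (17 N, no further motion). I'll back off to mid-eye, lift and withdraw.

Emit:
step_arm([
  [0,0,0,-4,0,0,0],
  [0,0,0,-5,0,0,0],
  [0,0,0,-3.5,0,0,0],
  [0,0,0,0,0,0,0],
  [0,0,0,0,0,-5,0],
  [0,0,0,0,0,-8,0],
  [0,0,0,0,0,-10,0],
  [0,0,0,0,0,-7,0],
])

```text
time_s: 77.7
ee_pos: [537.7, 134.2, 57.4]
ee_rot: [179.9, -0.0, 98.5]
force: [-0.3, -0.6, -1.3]
gripper_width: 23.9
gripper_force: 40.0
```

```bash
python3 -c "
from h import *
plan(548.4,50,56,98.5)"
```

```text
t 77.7 at [537.7 134.2  57.4] [179.9  -0.   98.5] q6 4 | turn rz -0.0 then shift [-84.9  -1.8   1.4] w 23.9 F [-0.3 -0.6 -1.3]
```

Emit:
step_arm([
  [0,0,0,-6,0,1,0],
  [0,0,0,-14,0,0,0],
  [0,0,0,-20,0,0,0],
  [0,0,0,-25,0,0,0],
  [0,0,0,-25,0,0,0],
  [0,0,0,-30,0,-15,0],
  [0,0,0,-30,0,-20,0],
  [0,0,0,-10,0,-15,0],
])

```text
time_s: 78.7
ee_pos: [561.0, -26.7, 105.9]
ee_rot: [180.0, 0.0, 98.3]
force: [-0.1, 0.1, -1.3]
gripper_width: 23.7
gripper_force: 40.0
```

```bash
python3 -c "
from h import *
plan(434,-278,100,97.7)"
```

```text
t 78.7 at [561.  -26.7 105.9] [180.    0.   98.3] q6 -12 | turn rz 0.6 then shift [-232.  -159.5    5.9] w 23.7 F [-0.1  0.1 -1.3]
```

Emit:
step_arm([
  [0,0,0.6,-18,-12,0,0],
  [0,0,0,-36,-24,0,0],
  [0,0,0,-40,-28,0,0],
  [0,0,0,-40,-28,0,0],
  [0,0,0,-40,-28,0,0],
  [0,0,0,-36,-24,3,0],
  [0,0,0,-17,-12,3,0],
  [0,0,0,-5,-3,0,0],
])

```text
time_s: 79.7
ee_pos: [433.6, -276.2, 98.3]
ee_rot: [-179.9, -0.1, 97.8]
force: [0.3, 0.3, -1.1]
gripper_width: 24.0
gripper_force: 40.0
```

Emit:
step_arm([
  [0,0,0,0,0,0,0],
  [0,0,0,0,0,10,0],
  [0,0,0,0,0,20,0],
  [0,0,0,0,0,20,0],
  [0,0,0,0,0,15,0],
  [0,0,0,0,0,8,0],
  [0,0,0,0,0,5,0],
  [0,0,0,0,0,0,0],
])

```text
time_s: 80.7
ee_pos: [435.6, -275.9, 21.3]
ee_rot: [180.0, -0.0, 97.9]
force: [-0.0, -0.3, -1.6]
gripper_width: 23.5
gripper_force: 40.0
```

```bash
python3 -c "
from h import *
plan(434,-278,9.8,97.7)"
```

```text
t 80.7 at [ 435.6 -275.9   21.3] [180.   -0.   97.9] q6 -42 | turn rz 0.2 then shift [-1.8 -1.9 11.5] w 23.5 F [-0.  -0.3 -1.6]
```

Emit:
step_arm([
  [0,0,0.2,-1.8,-1.9,4,0],
  [0,0,0,0,0,4,0],
  [0,0,0,0,0,2,0],
  [0,0,0,0,0,1,0],
  [0,0,0,0,0,0.8,0],
  [0,0,0,0,0,0,0],
  [0,0,0,0,0,0,0.6],
  [0,0,0,0,0,0,0.6],
])

```text
time_s: 81.7
ee_pos: [434.0, -278.1, 9.5]
ee_rot: [180.0, 0.0, 97.7]
force: [-0.6, 0.2, 0.3]
gripper_width: 40.7
gripper_force: 0.0
```

Emit:
step_arm([
  [0,0,0,0,0,0,0.6],
  [0,0,0,0,0,0,0.6],
  [0,0,0,0,0,-5,0.6],
  [0,0,0,0,0,-20,0.6],
  [0,0,0,0,0,-30,0.6],
  [0,0,0,0,0,-40,0.6],
  [0,0,0,0,0,-30,0.6],
  [0,0,0,0,0,-10,0.6],
])

```text
time_s: 82.7
ee_pos: [434.7, -278.6, 146.6]
ee_rot: [179.8, 0.1, 97.7]
force: [0.7, -0.9, -0.0]
gripper_width: 54.9
gripper_force: 0.0
```

Run:
```python
from h import *
plan(671.2,-57.8,120,94.2)
f=cam("top"); g=cam("side")
# spanner: plate dark-grey mask corners, side view blade
a=cv2.resize(f["image"][140:180,210:280],(800,457),interpolation=cv2.INTER_CUBIC); cv2.imwrite("pics/m.png",a)
```

```text
t 82.7 at [ 434.7 -278.6  146.6] [1.798e+02 1.000e-01 9.770e+01] q6 -42 | turn rz 3.5 then shift [202.8 252.1  26.6] w 54.9 F [ 0.7 -0.9 -0. ]
```

View pics/m.png

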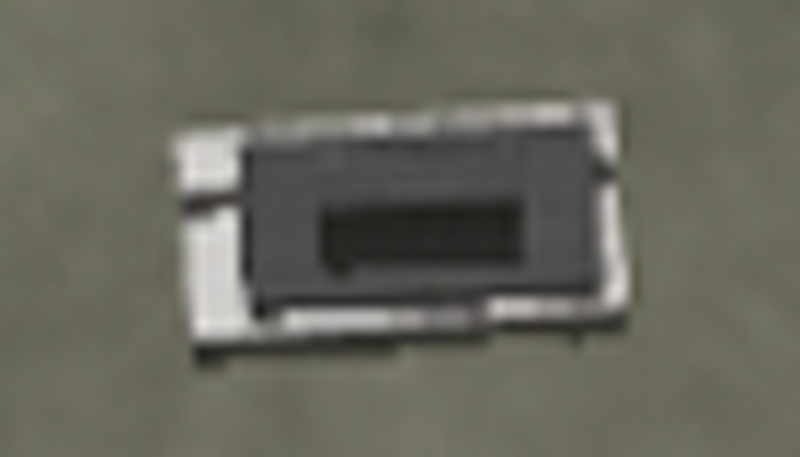

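Enlarged: the plate's corners are at (243,143), (590,128), (600,292) and (250,308). The rail gap shows at (185,203) and (605,172), and the dark rectangle (325-522, 205-268) is the blade's shaded side.

Run:
```python
from h import *
f=cam("top")
W=lambda L,z: ray(f,(np.array(L,float)+.5)*.0875-.5+[210,140],z)[:,:2]
def ang(a,b): d=b-a; return round(float(np.degrees(np.arctan2(d[1],d[0]))),1)
P=W([(243,143),(590,128),(600,292),(250,308)],28); print("plate",P.mean(0).round(1),ang(P[0],P[1]),ang(P[3],P[2]),np.linalg.norm(P-np.roll(P,-1,0),axis=1).round(0))
B=W([(325,268),(522,262)],28); print("blade base near",B.mean(0).round(1),ang(*B),np.linalg.norm(B[1]-B[0]).round(1))
G=W([(185,203),(605,172)],18); print("gap",G.mean(0).round(1),ang(*G))
R=W([(178,135),(612,103)],18); Rn=W([(625,310),(195,338)],18); print("rail far",R.round(1).tolist(),ang(*R),"near",Rn.round(1).tolist(),ang(Rn[1],Rn[0]))
g=cam("side"); m=masks(g["image"])["dark"]
for z in(28,68): print(z,proj(g,[[671,-58,z]]).round(1))
```

```text
plate [671.3 -57.4] -86.4 -86.3 [87. 42. 87. 42.]
blade base near [659.2 -58.3] -87.1 49.0
gap [681.1 -50.8] -84.6
rail far [[693.6, 4.1], [704.0, -105.0]] -84.6 near [[650.8, -108.9], [641.7, -1.5]] -85.1
28 [[220.5 208.5]]
68 [[219.6 197.1]]
```

Emit:
step_arm([
  [0,0,3.9,0,0,0,0.5],
  [0,0,0,20,24,0,0.5],
  [0,0,0,36,44,0,0.5],
  [0,0,0,40,50,0,0.5],
  [0,0,0,40,50,0,0.5],
  [0,0,0,36,44,5,0.5],
  [0,0,0,20,26,10,0.5],
  [0,0,0,10,12,10,0.5],
])

```text
time_s: 83.9
ee_pos: [667.8, -60.5, 116.9]
ee_rot: [-179.8, -0.0, 93.9]
force: [0.1, -0.3, -0.4]
gripper_width: 45.5
gripper_force: 0.0
```

Run:
```python
from h import *
plan(671.3,-57.4,32,93.8)
f=cam("top"); show("handle",rects(f,masks(f["image"])["white"],44,20,(260,220,355,265)))
b=np.array([[-.1478,.989],[-.989,-.1478]])
for n,roi in(("top",(80,190,117,232)),("side",(255,285,310,340))):
    f=cam(n) if n=="side" else f
    im=f["image"]; m=masks(im)["brass"].astype(np.uint8); k=np.zeros_like(m); x0,y0,x1,y1=roi; k[y0:y1,x0:x1]=1; m&=k
    c=max(cv2.findContours(m,cv2.RETR_EXTERNAL,cv2.CHAIN_APPROX_NONE)[0],key=cv2.contourArea)
    fill=np.zeros_like(m); cv2.drawContours(fill,[cv2.convexHull(c)],-1,1,-1); fill=cv2.erode(fill,np.ones((5,5)))
    V=im.max(2).astype(float); h=((V<130)&(fill>0)).astype(np.uint8)
    N,l,st,ce=cv2.connectedComponentsWithStats(h)
    med=np.median(V[(fill>0)&(h==0)])
    for i in range(1,N):
        if st[i,4]<5: continue
        w=np.zeros_like(h); w[l==i]=1; w=cv2.dilate(w,np.ones((3,3)))*np.clip(med-V,0,None)
        yy,xx=np.mgrid[:h.shape[0],:h.shape[1]]; p=[(w*xx).sum()/w.sum(),(w*yy).sum()/w.sum()]
        print(n,st[i,4],np.round(p,1),ray(f,[p],115)[0].round(1))
```

```text
t 83.9 at [667.8 -60.5 116.9] [-179.8   -0.    93.9] q6 -10 | turn rz 0.1 then shift [ 2.9  3.7 84.9] w 45.5 F [ 0.1 -0.3 -0.4]
handle c=(434.9,-278.3) 77x22 yaw -82.3 px [325. 243.]
top 6 [ 98.3 195. ] [547.3 329.2 115. ]
top 24 [108.6 208.6] [511.9 299.5 115. ]
top 25 [ 87.1 210.3] [506.4 356.2 115. ]
top 8 [ 97.9 224.1] [470.8 325.1 115. ]
side 11 [279.3 297.2] [511.2 304.6 115. ]
side 12 [259.4 310.7] [546.5 335.8 115. ]
side 15 [282.5 323.9] [505.9 360.8 115. ]
```

Emit:
step_arm([
  [0,0,0,2.9,3.7,8,0.5],
  [0,0,0,0,0,16,0.5],
  [0,0,0,0,0,20,0.5],
  [0,0,0,0,0,16,0.5],
  [0,0,0,0,0,12,0.5],
  [0,0,0,0,0,8,0.5],
  [0,0,0,0,0,4,0.5],
  [0,0,0,0,0,0,0.3],
], force=40)

```text
time_s: 85.0
ee_pos: [671.3, -58.8, 35.6]
ee_rot: [180.0, -0.0, 93.8]
force: [-0.4, -0.0, -0.4]
gripper_width: 38.2
gripper_force: 0.0
```

Emit:
step_arm([
  [0,0,0,0,0,0,0],
  [0,0,0,0,0,0,0],
  [0,0,0,0,0,0,0],
  [0,0,0,0,0,0,0],
  [0,0,0,0,0,0,0],
  [0,0,0,0,0,0,0],
  [0,0,0,0,0,0,0],
  [0,0,0,0,0,0,0],
])

```text
time_s: 86.0
ee_pos: [671.6, -58.8, 36.0]
ee_rot: [179.9, 0.0, 93.8]
force: [1.8, -0.5, 4.4]
gripper_width: 14.0
gripper_force: 40.0
```

Emit:
step_arm([
  [0,0,0,0,0,-3,0],
  [0,0,0,0,0,-10,0],
  [0,0,0,0,0,-20,0],
  [0,0,0,0,0,-30,0],
  [0,0,0,0,0,-35,0],
  [0,0,0,0,0,-35,0],
  [0,0,0,0,0,-25,0],
  [0,0,0,0,0,-5,0],
])

```text
time_s: 87.0
ee_pos: [671.7, -58.9, 200.6]
ee_rot: [179.8, 0.0, 93.8]
force: [0.6, 0.6, -2.2]
gripper_width: 13.6
gripper_force: 40.0
```

Run:
```python
from h import *
plan(509.1,327.6-1.3,175,95.5); s=state(); f=cam("top"); g=cam("side")
p=s["ee_pos"]; print("plate proj top",proj(f,[p-[0,0,8]]),"side",proj(g,[p-[0,0,8]]))
a=cv2.resize(f["image"][130:190,200:280],(400,300),interpolation=cv2.INTER_CUBIC)
c=proj(g,[p-[0,0,8]])[0].astype(int); b=cv2.resize(g["image"][c[1]-40:c[1]+35,c[0]-50:c[0]+50],(400,300),interpolation=cv2.INTER_CUBIC); print(c-[50,40])
cv2.imwrite("pics/n.png",np.hstack([a,b]))
```

```text
t 87.0 at [671.7 -58.9 200.6] [179.8   0.   93.8] q6 -10 | turn rz -1.7 then shift [ 399.  -125.    25.6] w 13.6 F [ 0.6  0.6 -2.2]
plate proj top [[246.86975838 143.87601133]] side [[216.50869261 157.40442189]]
[166 117]
```

View pics/n.png

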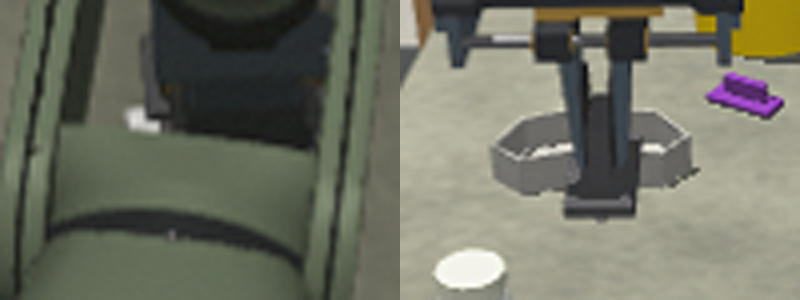

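The spanner hangs level in the grip. I'll move over the ring.

Emit:
step_arm([
  [0,0,-1.7,30,-30,0,0],
  [0,0,0,55,-20,0,0],
  [0,0,0,60,-17,0,0],
  [0,0,0,60,-16,0,0],
  [0,0,0,60,-16,0,0],
  [0,0,0,60,-14,0,0],
  [0,0,0,50,-8,10,0],
  [0,0,0,24,-4,15,0],
])

```text
time_s: 88.1
ee_pos: [507.6, 329.6, 171.8]
ee_rot: [-179.9, 0.0, 95.6]
force: [-0.4, 0.7, -1.7]
gripper_width: 14.1
gripper_force: 40.0
```

Emit:
step_arm([
  [0,0,0,0,0,0,0],
  [0,0,0,0,0,0,0],
  [0,0,0,0,0,0,0],
  [0,0,0,0,0,0,0],
  [0,0,0,0,0,0,0],
  [0,0,0,0,0,0,0],
  [0,0,0,0,0,0,0],
  [0,0,0,0,0,0,0],
])

```text
time_s: 89.1
ee_pos: [509.3, 327.3, 173.6]
ee_rot: [180.0, -0.0, 95.5]
force: [-0.2, -0.5, -2.3]
gripper_width: 13.9
gripper_force: 40.0
```

Run:
```python
from h import *
plan(509.1,326.3,150,95.5)
s=state(); p=s["ee_pos"]; g=cam("side"); f=cam("top"); im=g["image"]
Q=proj(g,[p-[0,0,8],p-[0,0,18],p-[0,0,29]]); print(Q.round(1))
# plate = dark grey low-saturation pixels near its projection, in front of blue/brass
H=cv2.cvtColor(im,cv2.COLOR_BGR2HSV); c=Q[1].astype(int); m=((H[...,1]<110)&(H[...,2]<110)).astype(np.uint8)
y0,x0=c[1]-30,c[0]-30; 
for r in range(c[1]-24,c[1]+30,3): print(r,x0,"".join("#" if m[r,x] else "b" if 95<H[r,x,0]<125 and H[r,x,1]>150 else "y" if 12<H[r,x,0]<32 and H[r,x,1]>120 else "." for x in range(x0,x0+62)))
```

```text
t 89.1 at [509.3 327.3 173.6] [180.   -0.   95.5] q6 26 | turn rz -0.0 then shift [-1.  -0.3 23.6] w 13.9 F [-0.2 -0.5 -2.3]
[[281.6 289.4]
 [281.4 293.2]
 [281.1 297.2]]
269 251 bbbbbbbbbbbbbbb###################################.bbbbbbbbbbb
272 251 bbbbbbbbbbbbbbbbb....#########################.bbbbbbbbbbbbbbb
275 251 bbbbbbbbbbbbbbbbb....########################.bbbbbbbbbbbbbbbb
278 251 bbbbbbbbbbbbbbbbb############################bbbbbbbbbbbbbbbbb
281 251 bbbbbbbbbbbbbbbbb###########################.bbbbbbbbbbbbbbbbb
284 251 bbbbbbbbbbbbbbbbbb##..#####################.bbbbbbbbbbbbbbbbbb
287 251 bbbbbbbbbbbbbbbbbb....#####################.bbbbbbbbbbbbbbbbbb
290 251 bbbbbbbbbbbbbbbbbb#...######################bbbbbbbbbbbbbbbbbb
293 251 bbbbbbbbbbbbb..yyyy....#####################.bbbbbbbbbbbbbbbbb
296 251 bbbbbbbbbb..yyyyyyy....######################yyy.bbbbbbbbbbbbb
299 251 bbbbbbbb.yyyyyyyyyy#...#######################yyyyy.bbbbbbbbbb
302 251 bbbbbbyyyyyyyyyyyyy###########################yyyyyyy.bbbbbbbb
305 251 bbbb#yyyyyyyyyyyyyyy###########################yyyyyyy.bbbbbbb
308 251 bb###yyyyyyyyyyyyyyy##...#################...##yyyyyyyyy.bbbbb
311 251 bb###yyy##yyyyyyyyyy#...........................yyyyyyyy#.bbbb
314 251 b.###yyyy#yyyyyyyyyyy###########################yyyyyyyy##bbbb
317 251 b.###yyyyyyyyyyyyyyyyyyy#....yyyyyyyyyyyyyyyyyyyyyyyyyyy##.bbb
320 251 bb####yyyyyyyyyyyyyyyyyyyyyyyyyyyyyyyyyyyyyyyyyyyyyyyyy###.bbb
```

Run:
```python
from h import *
s=state(); p=s["ee_pos"]; g=cam("side"); im=g["image"]; V=im.max(2)
r=Rot.from_euler("z",s["ee_rot"][2],degrees=True).as_matrix()[:2,:2]
for dx in(-1,0,1,2,3): print(dx,[proj(g,[[*(p[:2]+r@[45+dx,v]),p[2]+z]])[0].round(1).tolist() for v,z in((-22,-8),(22,-8),(-22,-18),(22,-18))])
for c in (276,281,286,291,295): print(c,V[304:320,c].tolist())
for rr in(305,311,314): print(rr,V[rr,266:304].tolist())
```

```text
-1 [[270.8, 311.8], [298.1, 310.6], [270.6, 315.5], [297.6, 314.3]]
0 [[270.8, 312.3], [298.1, 311.1], [270.7, 316.0], [297.7, 314.9]]
1 [[270.9, 312.8], [298.2, 311.7], [270.7, 316.6], [297.8, 315.4]]
2 [[270.9, 313.4], [298.3, 312.2], [270.8, 317.1], [297.9, 315.9]]
3 [[271.0, 313.9], [298.4, 312.7], [270.8, 317.6], [297.9, 316.4]]
276 [64, 65, 65, 63, 72, 120, 118, 121, 121, 120, 105, 66, 69, 111, 153, 149]
281 [65, 65, 64, 64, 64, 62, 79, 122, 118, 117, 101, 67, 72, 124, 155, 156]
286 [64, 62, 63, 63, 62, 61, 80, 120, 118, 112, 91, 66, 85, 132, 152, 152]
291 [63, 64, 61, 61, 60, 60, 81, 122, 120, 111, 81, 67, 83, 131, 152, 150]
295 [65, 64, 63, 78, 125, 122, 121, 121, 119, 104, 73, 67, 98, 140, 152, 150]
305 [149, 155, 255, 255, 183, 62, 63, 62, 62, 64, 65, 65, 63, 63, 64, 65, 64, 64, 62, 63, 62, 64, 64, 65, 64, 64, 63, 65, 63, 64, 66, 104, 157, 152, 151, 144, 140, 152]
311 [148, 157, 255, 252, 255, 82, 117, 117, 117, 117, 121, 123, 120, 115, 88, 122, 122, 120, 120, 120, 120, 120, 123, 125, 123, 122, 117, 116, 118, 121, 122, 117, 123, 153, 151, 147, 122, 119]
314 [149, 147, 162, 255, 255, 183, 108, 107, 105, 106, 105, 106, 102, 100, 101, 101, 97, 99, 93, 94, 91, 89, 88, 87, 85, 81, 80, 75, 73, 73, 72, 71, 100, 143, 151, 151, 137, 130]
```

Emit:
step_arm([
  [0,0,0,-1.3,0,4,0],
  [0,0,0,0,0,6,0],
  [0,0,0,0,0,6,0],
  [0,0,0,0,0,6,0],
  [0,0,0,0,0,3,0],
  [0,0,0,0,0,2,0],
  [0,0,0,0,0,0,0],
  [0,0,0,0,0,0,0],
])

```text
time_s: 90.25
ee_pos: [509.6, 326.1, 146.8]
ee_rot: [180.0, -0.0, 95.5]
force: [1.2, 0.7, -2.2]
gripper_width: 13.7
gripper_force: 40.0
```

Emit:
step_arm([
  [0,0,0,0,0,1,0],
  [0,0,0,0,0,1,0],
  [0,0,0,0,0,1,0],
  [0,0,0,0,0,1,0],
  [0,0,0,0,0,1,0],
  [0,0,0,0,0,0.5,0],
  [0,0,0,0,0,0,0],
  [0,0,0,0,0,0,0],
])

```text
time_s: 91.25
ee_pos: [509.5, 326.1, 141.1]
ee_rot: [180.0, -0.0, 95.5]
force: [-0.7, 0.7, -1.6]
gripper_width: 13.9
gripper_force: 40.0
```

Emit:
step_arm([
  [0,0,0,0,0,1.5,0],
  [0,0,0,0,0,1.5,0],
  [0,0,0,0,0,1.5,0],
  [0,0,0,0,0,1.5,0],
  [0,0,0,0,0,1,0],
  [0,0,0,0,0,0.5,0],
  [0,0,0,0,0,0,0],
  [0,0,0,0,0,0,0],
])

```text
time_s: 92.25
ee_pos: [509.5, 326.1, 133.6]
ee_rot: [180.0, -0.0, 95.5]
force: [0.3, 0.6, -1.7]
gripper_width: 14.2
gripper_force: 40.0
```

Pins are 10 mm down in both holes with no contact force. I'll turn clockwise (tool +z).

Emit:
step_arm([
  [0,0,2,0,0,0,0],
  [0,0,4,0,-0.1,0,0],
  [0,0,6,0,-0.15,0,0],
  [0,0,7,0,-0.2,0,0],
  [0,0,7,0,-0.2,0,0],
  [0,0,7,0,-0.2,0,0],
  [0,0,7,0,-0.2,0,0],
  [0,0,6,0,-0.15,0,0],
])

```text
time_s: 93.25
ee_pos: [506.5, 327.0, 133.6]
ee_rot: [-179.8, 0.1, 49.2]
force: [-4.6, 2.3, 0.7]
gripper_width: 13.6
gripper_force: 40.0
```

```bash
python3 -c "
from h import *
plan(509.2,326.6,133,45); print(state()['torque'])"
```

```text
t 93.2 at [506.5 327.  133.6] [-1.798e+02  1.000e-01  4.920e+01] q6 72 | turn rz 4.2 then shift [1.7 2.2 0.6] w 13.6 F [-4.6  2.3  0.7]
[0.35208808 1.02290291 0.1535395 ]
```

Emit:
step_arm([
  [0,0,3,0.2,0.2,0,0],
  [0,0,3,0.2,0.2,0,0],
  [0,0,3,0,0,0,0],
  [0,0,3,0,0,0,0],
  [0,0,2,0,0,0,0],
  [0,0,1,0,0,0,0],
  [0,0,0,0,0,0,0],
  [0,0,0,0,0,0,0],
])

```text
time_s: 94.25
ee_pos: [506.6, 327.2, 133.3]
ee_rot: [-179.8, 0.2, 34.4]
force: [-4.2, 2.2, -0.0]
gripper_width: 13.8
gripper_force: 40.0
```

```bash
python3 -c "
from h import *
plan(508.1,326.5,133,30); print(state()['torque'])"
```

```text
t 94.2 at [506.6 327.2 133.3] [-179.8    0.2   34.4] q6 87 | turn rz 4.4 then shift [1.  1.3 0.3] w 13.8 F [-4.2  2.2 -0. ]
[0.41164433 1.13499635 0.13333113]
```

Emit:
step_arm([
  [0,0,2,0.2,0.2,0,0],
  [0,0,2,0.2,0.2,0,0],
  [0,0,2,0.2,0.2,0,0],
  [0,0,2,0,0,0,0],
  [0,0,2,0,0,0,0],
  [0,0,2,0,0,0,0],
  [0,0,1,0,0,0,0],
  [0,0,0,0,0,0,0],
])

```text
time_s: 95.25
ee_pos: [507.8, 327.4, 133.3]
ee_rot: [-179.8, 0.2, 21.4]
force: [-2.6, 3.1, -1.2]
gripper_width: 13.9
gripper_force: 40.0
```

```bash
python3 -c "
from h import *
plan(507.8,327,133,18.3); print(state()['torque'])"
```

```text
t 95.2 at [507.8 327.4 133.3] [-179.8    0.2   21.4] q6 100 | turn rz 3.1 then shift [-0.1  0.4  0.3] w 13.9 F [-2.6  3.1 -1.2]
[0.65951652 1.00254258 0.03789591]
```

Emit:
step_arm([
  [0,0,1,0,0,0,0],
  [0,0,1,0,0,0,0],
  [0,0,1,0,0,0,0],
  [0,0,1,0,0,0,0],
  [0,0,1,0,0,0,0],
  [0,0,1,0,0,0,0],
  [0,0,0,0,0,0,0],
  [0,0,0,0,0,0,0],
])

```text
time_s: 96.25
ee_pos: [507.6, 328.7, 133.3]
ee_rot: [-179.7, 0.2, 15.4]
force: [-6.0, 6.5, -2.3]
gripper_width: 13.7
gripper_force: 40.0
```

```bash
python3 -c "
from h import *
plan(507.8,327,133,18.3); print(state()['torque'])"
```

```text
t 96.2 at [507.6 328.7 133.3] [-179.7    0.2   15.4] q6 106 | turn rz -2.9 then shift [-0.4  1.6  0.3] w 13.7 F [-6.   6.5 -2.3]
[1.25788866 1.17703887 0.23064005]
```

Emit:
step_arm([
  [0,0,1,0,-0.5,0,0],
  [0,0,1,0,-0.5,0,0],
  [0,0,1,0,0,0,0],
  [0,0,1,0,0,0,0],
  [0,0,0,0,0,0,0],
  [0,0,0,0,0,0,0],
  [0,0,0,0,0,0,0],
  [0,0,0,0,0,0,0],
])

```text
time_s: 97.25
ee_pos: [507.5, 329.5, 133.3]
ee_rot: [-179.8, 0.1, 11.6]
force: [-4.6, 6.8, -2.9]
gripper_width: 14.5
gripper_force: 40.6
```

```bash
python3 -c "
from h import *
plan(507.8,327,133,18.3); print(state()['torque'])"
```

```text
t 97.2 at [507.5 329.5 133.3] [-1.798e+02  1.000e-01  1.160e+01] q6 110 | turn rz -6.7 then shift [-0.6  2.5  0.3] w 14.5 F [-4.6  6.8 -2.9]
[1.31401148 1.06248534 1.33269986]
```

Torque is 1.33 N·m, so the ring is against its stop. I'll unload the twist and lift out.

Emit:
step_arm([
  [0,0,0.5,0,0,0,0],
  [0,0,0,0,0,0,0],
  [0,0,-2,0,0.5,0,0],
  [0,0,-2,0,0,0,0],
  [0,0,0,0,0,0,0],
  [0,0,0,0,0,-2,0],
  [0,0,0,0,0,-4,0],
  [0,0,0,0,0,-5,0],
])

```text
time_s: 98.25
ee_pos: [508.1, 328.6, 143.8]
ee_rot: [-179.8, 0.1, 14.9]
force: [-1.1, 0.3, -2.5]
gripper_width: 13.8
gripper_force: 40.0
```

Emit:
step_arm([
  [0,0,0,0,0,-8,0],
  [0,0,0,0,0,-15,0],
  [0,0,0,0,0,-20,0],
  [0,0,-9,0,0,-10,0],
  [0,0,-10,0,0,0,0],
  [0,0,-10,0,0,0,0],
  [0,0,-10,0,0,0,0],
  [0,0,-10,0,0,0,0],
])

```text
time_s: 99.25
ee_pos: [510.1, 326.5, 198.9]
ee_rot: [179.9, -0.1, 64.3]
force: [0.1, 1.6, -2.0]
gripper_width: 13.9
gripper_force: 40.0
```

Emit:
step_arm([
  [0,0,-10,0,0,0,0],
  [0,0,-10,0,0,0,0],
  [0,0,-10,0,0,0,0],
  [0,0,-1,-40,5,0,0],
  [0,0,0,-60,12,0,0],
  [0,0,0,-60,15,0,0],
  [0,0,0,-60,20,0,0],
  [0,0,0,-60,20,0,0],
])

```text
time_s: 100.25
ee_pos: [605.4, 53.0, 199.1]
ee_rot: [179.9, 0.0, 95.0]
force: [1.6, 0.9, -1.6]
gripper_width: 13.7
gripper_force: 40.0
```

Run:
```python
from h import *
plan(672,-58.8,120,95.1)
f=cam("top"); im=f["image"]; m=masks(im)["brass"].astype(np.uint8); k=np.zeros_like(m); k[190:232,80:117]=1; m&=k
c=max(cv2.findContours(m,cv2.RETR_EXTERNAL,cv2.CHAIN_APPROX_NONE)[0],key=cv2.contourArea)
fill=np.zeros_like(m); cv2.drawContours(fill,[cv2.convexHull(c)],-1,1,-1); fill=cv2.erode(fill,np.ones((5,5)))
h=((im.max(2)<130)&(fill>0)).astype(np.uint8); N,l,st,ce=cv2.connectedComponentsWithStats(h)
for i in range(1,N): print(st[i,4],ce[i].round(1),ray(f,[ce[i]],115)[0].round(1))
```

```text
t 100.2 at [605.4  53.  199.1] [179.9   0.   95. ] q6 -1 | turn rz -0.1 then shift [-117.3   56.4   79.1] w 13.7 F [ 1.6  0.9 -1.6]
21 [ 95.1 199.2] [536.  336.7 115. ]
8 [112.1 206.5] [517.6 290.5 115. ]
5 [ 84.4 215. ] [493.9 362.4 115. ]
23 [100.6 220. ] [481.7 318.7 115. ]
```

Ring holes now lie at yaw 18.35°, i.e. 98.5° - 80.2° (1.40 rad), so it is locked. I'll return the spanner.

Emit:
step_arm([
  [0,0,0,-20,10,0,0],
  [0,0,0,-35,16,5,0],
  [0,0,0,-35,17,15,0],
  [0,0,0,-20,10,20,0],
  [0,0,0,-5,3,20,0],
  [0,0,0,0,0,20,0],
  [0,0,0,0,0,10,0],
  [0,0,0,0,0,0,0],
])

```text
time_s: 101.3
ee_pos: [669.4, -53.4, 106.6]
ee_rot: [-179.9, -0.0, 95.1]
force: [-0.0, 1.1, -2.0]
gripper_width: 13.8
gripper_force: 40.0
```

Run:
```python
from h import *
plan(672.3,-57,60,94.8)
s=state(); p=s["ee_pos"]; g=cam("side"); V=g["image"].max(2)
r=Rot.from_euler("z",s["ee_rot"][2],degrees=True).as_matrix()[:2,:2]
q=[proj(g,[[*(p[:2]+r@[u,v]),p[2]-8]])[0] for u,v in((-45,-22),(45,-22),(45,22),(-45,22))]; print(np.round(q,1).tolist())
q=np.array(q); x0,x1=int(q[:,0].min())-8,int(q[:,0].max())+9
for y in range(int(q[:,1].min())-6,int(q[:,1].max())+12,2): print(y,x0,"".join("#" if v<75 else "+" if v<95 else "." for v in V[y,x0:x1]))
```

```text
t 101.3 at [669.4 -53.4 106.6] [-179.9   -0.    95.1] q6 -11 | turn rz 0.3 then shift [-3.8  2.6 46.6] w 13.8 F [-0.   1.1 -2. ]
[[212.1, 179.7], [210.0, 199.3], [227.2, 198.9], [228.0, 179.3]]
173 202 ........++++##+#####+++#..........
175 202 .........+++#########+++..........
177 202 .........+++#########+++..........
179 202 ..........++#########+++..........
181 202 ..........++#########+++..........
183 202 ..........++#########++###........
185 202 ..........+++########++###........
187 202 ..........+++########++###........
189 202 ...........++########++###........
191 202 ............##############........
193 202 ...........###############........
195 202 .........+################........
197 202 .........#################........
199 202 ........................#+........
201 202 .........################.........
203 202 ..................................
205 202 ..................................
207 202 ............................+.....
209 202 ............................++++++
```

Emit:
step_arm([
  [0,0,0.3,-3.8,2.6,5,0],
  [0,0,0,0,0,10,0],
  [0,0,0,0,0,12,0],
  [0,0,0,0,0,10,0],
  [0,0,0,0,0,8,0],
  [0,0,0,0,0,6,0],
  [0,0,0,0,0,4,0],
  [0,0,0,0,0,2,0],
])

```text
time_s: 102.35
ee_pos: [673.2, -58.0, 50.4]
ee_rot: [180.0, -0.0, 94.7]
force: [0.2, -0.2, -1.8]
gripper_width: 13.9
gripper_force: 40.0
```

Emit:
step_arm([
  [0,0,0,0,0,2,0],
  [0,0,0,0,0,2,0],
  [0,0,0,0,0,2,0],
  [0,0,0,0,0,2,0],
  [0,0,0,0,0,2,0],
  [0,0,0,0,0,1,0],
  [0,0,0,0,0,0,0],
  [0,0,0,0,0,0,0],
])

```text
time_s: 103.35
ee_pos: [673.2, -58.0, 39.6]
ee_rot: [180.0, -0.0, 94.7]
force: [0.1, -0.6, -1.3]
gripper_width: 13.9
gripper_force: 40.0
```

Emit:
step_arm([
  [0,0,0,0,0,1,0],
  [0,0,0,0,0,1,0],
  [0,0,0,0,0,1,0],
  [0,0,0,0,0,0.5,0],
  [0,0,0,0,0,0.5,0],
  [0,0,0,0,0,0,0],
  [0,0,0,0,0,0,0],
  [0,0,0,0,0,0,0],
])

```text
time_s: 104.35
ee_pos: [673.1, -58.0, 36.0]
ee_rot: [180.0, -0.0, 94.7]
force: [-2.1, 0.7, 4.4]
gripper_width: 13.6
gripper_force: 40.0
```

Seated (plate on the rails at the same height as at pick-up). I'll release and retreat.

Emit:
step_arm([
  [0,0,0,0,0,0,0.45],
  [0,0,0,0,0,0,0.45],
  [0,0,0,0,0,0,0.45],
  [0,0,0,0,0,0,0.45],
  [0,0,0,0,0,-5,0.45],
  [0,0,0,0,0,-20,0.45],
  [0,0,0,0,0,-40,0.45],
  [0,0,0,0,0,-50,0.45],
])

```text
time_s: 105.35
ee_pos: [672.5, -57.9, 151.0]
ee_rot: [-179.9, -0.0, 94.7]
force: [0.6, -0.8, 0.2]
gripper_width: 41.0
gripper_force: 0.0
```

Emit:
step_arm([
  [0,0,0,0,0,-50,0.45],
  [0,0,0,30,-30,-20,0.45],
  [0,0,0,50,-40,0,0.45],
  [0,0,0,50,-40,0,0.45],
  [0,0,0,50,-40,0,0.45],
  [0,0,0,40,-30,0,0.45],
  [0,0,0,20,-10,0,0.45],
  [0,0,0,0,0,0,0.45],
])

```text
time_s: 106.35
ee_pos: [466.6, 163.3, 221.2]
ee_rot: [179.9, -0.0, 94.9]
force: [-0.3, -0.2, -0.2]
gripper_width: 41.2
gripper_force: 0.0
```

Run:
```python
from h import *
plan(0,0,0,95)
f=cam("top"); im=f["image"]; M=masks(im)
print("red px",M["red"].sum()); show("handle",rects(f,M["white"],44,20,(260,220,355,265))); show("mat",rects(f,M["dark"],4,400,(260,220,355,265)))
V=im.max(2); S=cv2.cvtColor(im,cv2.COLOR_BGR2HSV)[...,1]
show("plate",rects(f,(V<92)&(S<60),28,100,(215,142,275,172)))
o=cv2.imread("pics/top0.png"); d=cv2.absdiff(cv2.resize(im,(800,600),interpolation=cv2.INTER_CUBIC),o).max(2)>50
n,l,s,c=cv2.connectedComponentsWithStats(cv2.morphologyEx(d.astype(np.uint8),cv2.MORPH_OPEN,np.ones((4,4))))
print([(s[i,:5].tolist()) for i in range(1,n) if s[i,4]>30])
g=cam("side"); V=g["image"].max(2)
for y in range(180,232,3): print(y,"".join("#" if v<75 else "+" if v<100 else "w" if v>180 else "." for v in V[y,198:240]))
```

```text
t 106.3 at [466.6 163.3 221.2] [179.9  -0.   94.9] q6 13 | turn rz -0.1 then shift [-122.  -479.   221.2] w 41.2 F [-0.3 -0.2 -0.2]
red px 0
handle c=(434.9,-278.3) 77x22 yaw -82.3 px [325. 243.]
mat c=(429.1,-236.6) 218x79 yaw -85.6 px [308. 245.]
plate c=(670.5,-52.6) 106x43 yaw -85.2 px [244. 159.]
[[467, 236, 26, 37, 555], [107, 273, 127, 128, 10937], [232, 280, 5, 9, 40], [235, 287, 16, 17, 120], [562, 296, 19, 38, 652], [506, 299, 20, 39, 655], [235, 306, 9, 34, 214], [447, 310, 28, 39, 578], [249, 314, 4, 11, 44], [234, 343, 40, 138, 2024], [217, 393, 5, 7, 34], [195, 401, 22, 11, 199], [132, 410, 31, 42, 991], [140, 464, 92, 29, 759], [241, 479, 88, 121, 4060], [289, 518, 10, 7, 52], [0, 521, 139, 79, 5083], [332, 585, 42, 14, 259]]
180 ..........................................
183 ..........................................
186 ..........................................
189 ..........................................
192 ..........................................
195 .......................+..................
198 .......................+.........ww.......
201 ..............w...+....##......w..........
204 +............ww...+######......ww.........
207 .............ww...+########....w+.........
210 .............w.....#########.+.w+.....w...
213 ............ww.....########..#.w+.........
216 ............ww...............+.w+....wwwww
219 ............w................#w.+wwww..www
222 ............ww...+####++++....w.+.ww......
225 ...........wwwwww.........wwwww.+.........
228 ...................wwwwwww......+.w.w.w...
231 ........................................ww
```

Only the clamps, ring and arm differ from the first picture: the spanner, rod and bystanders are in place. Handing in.

```bash
python3 -c "
from workcell import *
print(job_done())"
```

```text
the job is handed in; nothing more can be done
None
```

I handed the job in at about 106 s: all four red clamps are in the tray, it was pushed home until it stopped, the ring is locked at its stop, and the rod and spanner are back in place; one clamp pressed about 50 N on the tray wall while going in and was then laid flat.

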